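Clear the column manifold and nest the cups

ROBOT

A 7-joint arm with a two-finger parallel gripper is mounted at the origin on a cart in front of the work surface, level with it; the furniture and walls round the work are solid. World frame = base frame: x ahead of the robot, y to its left, z up, the work surface at z = 0. Lengths are in m, angles in rad, forces in N, time in s.
With the tool pointing down it reaches from about 0.425 to 0.825 m from the base axis. Payload 3.6 kg.
Tool frame: the origin (TCP) lies on the centre line of the jaws, within the pads' length; the fingertips stand 19 mm ahead of it and the grasp point (between the pads) is the TCP; z points along the fingers, x is the direction in which the jaws open and shut, and the axes are right-handed (so a half turn about z gives the same grasp; the last joint's range is limited). The gripper opens to 93 mm and grips with 3 to 60 N. Pads are 15 mm wide; open, the fingers measure 128 mm over their backs; the gripper's body (75 mm by 188 mm) begins 65 mm behind the grasp point.
Start: joints at [1.099, 0.615, -0.013, 1.423, 0.008, 1.103, -0.04], TCP at [0.28, -0.586, 0.238] pointing down, gripper open.
Joint ranges: [-3.12, 3.12], [-0.3, 2.06], [-1.34, 1.32], [0.26, 2.42], [-1.36, 4.5], [0.01, 1.98], [-2.84, 2.84]. Speed limits (rad/s): [2.79, 2.79, 3.14, 3.14, 3.14, 3.14, 3.14].

INTERFACE

Orientations are given as a rotation vector (axis times angle).
In Python, from cell import read_state, read_camera, camera_info, hand_in, search_frame, cut_out gives the robot as it stands.
- The arm moves only by the tool drive_tool, never from a script. Its argument "deltas" is one flat list of numbers, 7 for each row, row after row: the closure in counts, from 0 (fully open) to 255 (shut), then the shift along the tool's x, y, z in m, then the turn, a rotation vector about the tool's x, y, z in degrees. In form: [jaw, x, y, z, ax, ay, az, jaw, x, y, z, ax, ay, az, ...]. A call has 1 to 20 rows; each row shifts and turns the commanded pose from where the row before left it, along the tool's axes as they then stand; what a row does not reach is not made up. A row lasts 1/8 s, in which the tool goes at most 62.5 mm and 10.7 degrees, less where a joint would pass 70% of its speed; a pose out of reach is approached as far as the arm can. A call is refused whole if a number of a shift passes 0.0625 or a number of a turn 10.7, either way. A call with a gripper value outside its range is refused whole. The fingers move at their own pace and stop on an object; the grip force is fixed at half the most. Time passes only in rows, so rows that do not move let the fingers close. It gives the time, the measured TCP pose, the force and the opening at its end, in the units of the state.
- read_state(): the state, without advancing time (a new reading comes with each control period).
- read_camera(name): name is "scene" or "top"; returns the picture (420x560x3 uint8, red, green, blue); there is no depth.
- camera_info(name): a dict with "fx", "fy", "cx", "cy" (pixels), "xyz" and "orientation" of the camera in the world. Camera axes: x right, y down, z forward; pixel columns grow to the right and rows downward; lengths in m; the calibration is good to about 2 mm. A picture is of the moment at which its call begins. camera_info takes no time and is no camera call.
- hand_in(): hands the job in, once; it reports no verdict.
Trained networks look in the newest picture that a camera, given by its name, has taken for a name from the list of things; names that differ only in an ending like _2 or _b are one class to them, and where a whole thing is asked for, a point or a joint stands for the part that bears it (a point fixed in the world has none). Each returns a list of dicts, best first, with "conf" (0 to 1); they miss things now and then, are a little off and sometimes report something else, mostly with a low value. They report only what shows in the picture. A call takes as long as a camera call. They do not tell look-alikes from the thing itself.
- search_frame(camera, label): "xy" ([column, row] in pixels, amid what is visible of it).
- cut_out(camera, label): "pixels" (420x560 bool, what is visible of it) and "xy" ([column, row] in pixels, amid what is visible of it).
The state is a dict: "time_s": time; "q": joint angles; "qvel": joint speeds; "effort": joint torques, N m; "tool_pos": TCP position; "orientation": TCP orientation; "contact_force": force on the tool from outside, world axes, zero at the start; "torque": the same for the moment, N m; "gripper_width": opening from 0.0 (shut) to 1.0 (fully open).
Only numpy, scipy, OpenCV 4.12 (cv2) and the standard library are available. Lean on these libraries where they do the work, as an engineer would, in place of code of your own. Each camera call takes 0.05 s, during which the arm holds its last target.

TASK

The extraction run is over and the bench is to be cleared. Push each spent column down in the manifold until its socket lets go and springs up, pull the column out and put it in the grey waste tray; and nest the steel cups one inside another in order of size, all upright in the largest, which stays standing on the worktop. Do not knock the meter or the reagent bottles about.

Things in the scene. Friction and masses are not known exactly. Their poses are not given: they have to be found in the camera images.
- manifold: white box with metal top plate, 96 mm (x, front to back) by 270 mm (y), 80 mm high; origin at the centre of its underside, z up, front towards -x. Four push-to-release sockets at x = 0, y = +93 (a), +31 (b), -31 (c), -93 mm (d), each in a 34 (x) by 56 mm (y) opening of the top plate; a steel claw at the +y and -y side of each grips the column's flange while locked, swings open as it springs up
- socket_a (a joint): height of socket_a in m: 0 locked (seat 68 mm above manifold origin), negative pushed in (stop -0.009), +0.018 sprung out (seat at 86 mm). Push-push latch on a spring: push the column 8 mm down from locked (about 7 N, hard at the stop) and let go: it springs to +0.018 in 0.5 s and stays, claws open. Pushed fully in again, it locks again. Locked, the column cannot be pulled out
- socket_b (a joint): height of socket_b in m: 0 locked (seat 68 mm above manifold origin), negative pushed in (stop -0.009), +0.018 sprung out (seat at 86 mm). Push-push latch on a spring: push the column 8 mm down from locked (about 7 N, hard at the stop) and let go: it springs to +0.018 in 0.5 s and stays, claws open. Pushed fully in again, it locks again. Locked, the column cannot be pulled out
- socket_c (a joint): height of socket_c in m: 0 locked (seat 68 mm above manifold origin), negative pushed in (stop -0.009), +0.018 sprung out (seat at 86 mm). Push-push latch on a spring: push the column 8 mm down from locked (about 7 N, hard at the stop) and let go: it springs to +0.018 in 0.5 s and stays, claws open. Pushed fully in again, it locks again. Locked, the column cannot be pulled out
- socket_d (a joint): height of socket_d in m: 0 locked (seat 68 mm above manifold origin), negative pushed in (stop -0.009), +0.018 sprung out (seat at 86 mm). Push-push latch on a spring: push the column 8 mm down from locked (about 7 N, hard at the stop) and let go: it springs to +0.018 in 0.5 s and stays, claws open. Pushed fully in again, it locks again. Locked, the column cannot be pulled out
- column_a: spent column in socket_a (may be absent): white, 35 g, 92 mm long; origin on its axis, level with the nozzle tip, z to its flat top. Nozzle 8 mm across, 5 mm off axis (z 0-10 mm), lower barrel 20 mm (z 10-48), oblong flange 20 (x) by 38 mm (y) at z 48-52, upper barrel 24 mm across (z 52-92): push on its top, grip it front and back (along manifold x: claws at the y sides). Flange is on the seat
- column_a_mid (a point): point on the axis of column_a, 50 mm from its origin (middle of the flange); axes as the column's
- column_b: spent column in socket_b (may be absent): white, 35 g, 92 mm long; origin on its axis, level with the nozzle tip, z to its flat top. Nozzle 8 mm across, 5 mm off axis (z 0-10 mm), lower barrel 20 mm (z 10-48), oblong flange 20 (x) by 38 mm (y) at z 48-52, upper barrel 24 mm across (z 52-92): push on its top, grip it front and back (along manifold x: claws at the y sides). Flange is on the seat
- column_b_mid (a point): point on the axis of column_b, 50 mm from its origin (middle of the flange); axes as the column's
- column_c: spent column in socket_c (may be absent): white, 35 g, 92 mm long; origin on its axis, level with the nozzle tip, z to its flat top. Nozzle 8 mm across, 5 mm off axis (z 0-10 mm), lower barrel 20 mm (z 10-48), oblong flange 20 (x) by 38 mm (y) at z 48-52, upper barrel 24 mm across (z 52-92): push on its top, grip it front and back (along manifold x: claws at the y sides). Flange is on the seat
- column_c_mid (a point): point on the axis of column_c, 50 mm from its origin (middle of the flange); axes as the column's
- column_d: spent column in socket_d (may be absent): white, 35 g, 92 mm long; origin on its axis, level with the nozzle tip, z to its flat top. Nozzle 8 mm across, 5 mm off axis (z 0-10 mm), lower barrel 20 mm (z 10-48), oblong flange 20 (x) by 38 mm (y) at z 48-52, upper barrel 24 mm across (z 52-92): push on its top, grip it front and back (along manifold x: claws at the y sides). Flange is on the seat
- column_d_mid (a point): point on the axis of column_d, 50 mm from its origin (middle of the flange); axes as the column's
- waste_tray: grey open plastic tray, fixed, 130 mm (x) by 170 mm (y) and 35 mm high outside, walls and floor 4 mm (inside 122 by 162 mm); origin at the centre of its underside, z up
- cup_1: largest of four graded steel cups: round, open, 76 mm across the rim, 68 mm across the foot, 43 mm high, wall 2.5 mm, floor 3 mm; origin at the centre of its foot, z up. Stays on the worktop; the others go into it
- cup_2: second of four graded steel cups (may be absent): round, open, 60 mm across the rim, 54 mm across the foot, 46 mm high, wall 2.5 mm, floor 3 mm; origin at the centre of its foot, z up. Nested, its foot rests on the floor of the next larger cup there is, its rim 6 mm or more above that cup's rim
- cup_3: third of four graded steel cups (may be absent): round, open, 48 mm across the rim, 43 mm across the foot, 49 mm high, wall 2.5 mm, floor 3 mm; origin at the centre of its foot, z up. Nested, its foot rests on the floor of the next larger cup there is, its rim 6 mm or more above that cup's rim
- cup_4: smallest of four graded steel cups (may be absent): round, open, 37 mm across the rim, 33 mm across the foot, 52 mm high, wall 2.5 mm, floor 3 mm; origin at the centre of its foot, z up. Nested, its foot rests on the floor of the next larger cup there is, its rim 6 mm or more above that cup's rim
- meter: small white hand meter lying on the worktop near the tray, 58 x 92 x 23 mm; leave alone
- reagent_a: dropper bottle 27 mm across, 74 mm high, standing behind the manifold; leave alone
- reagent_c: dropper bottle 31 mm across, 74 mm high, standing behind the manifold; leave alone
Things that resemble listed ones, but are neither listed nor needed, are in the scene too. Leave any turquoise look-alike of the cup_4 alone.

How it is judged:
At the end, for the whole second after the job is handed in: Every column is in the waste tray, middle of its flange inside the walls and under 70 mm high. The largest cup stands upright on the worktop; each other cup stands in it, within 0.15 rad and 20 mm of its axis, its foot at most 7, 10 or 13 mm (2nd, 3rd, smallest) above the largest's foot. All at rest (x of column_a_mid in the frame of waste_tray between -0.062 and 0.062 m and y of column_a_mid in the frame of waste_tray between -0.082 and 0.082 m and z of each of column_a_mid, column_b_mid, column_c_mid, column_d_mid in the frame of waste_tray below 0.07 m and linear speed of each of column_a, column_b, column_c, column_d, cup_1, cup_2, cup_3, cup_4 below 0.03 m/s and x of column_b_mid in the frame of waste_tray between -0.062 and 0.062 m and y of column_b_mid in the frame of waste_tray between -0.082 and 0.082 m and x of column_c_mid in the frame of waste_tray between -0.062 and 0.062 m and y of column_c_mid in the frame of waste_tray between -0.082 and 0.082 m and x of column_d_mid in the frame of waste_tray between -0.062 and 0.062 m and y of column_d_mid in the frame of waste_tray between -0.082 and 0.082 m and angle between cup_1's own z axis and vertical below 0.1 rad and height (world z) of cup_1 below 0.006 m and z of cup_2 in the frame of cup_1 below 0.007 m and horizontal distance between each of cup_2, cup_3, cup_4 and cup_1 below 0.02 m and angle between each of cup_2, cup_3, cup_4's own z axis and vertical below 0.15 rad and z of cup_3 in the frame of cup_1 below 0.01 m and z of cup_4 in the frame of cup_1 below 0.013 m); the robot touches nothing.
It fails at once if the meter or a reagent bottle is pushed more than 40 mm or knocked over (distance of any of meter, reagent_a, reagent_c from where it was at the start of the episode above 0.04 m or angle between any of reagent_a, reagent_c's own z axis and vertical above 0.6 rad).
Of column_a, column_b, column_c, column_d only 3 to 4 are there at a start; the rules pass over those that are not, and their reading is None.
Of cup_2, cup_3, cup_4 only 2 to 3 are there at a start; the rules pass over those that are not, and their reading is None.
At some moment in a run one of cup_1, cup_2, cup_3, cup_4 may be knocked a few centimetres aside while the robot is not near it.
Once in a run the grip may slacken for a moment while it holds something.
It also fails if it takes over 210 s, if anything falls off the work surface, if the arm or the gripper's body presses on something with over 40 N, if the wrist force passes 120 N, or if a joint passes its speed limit or range.

## Working session

There is one attempt and no reset: what is moved stays moved. The work goes in short steps, Python scripts to look and compute and a tool call to move; the robot and the scene stay as the last step left them, time stands still between calls to the robot, and variables do not carry over. Pictures are saved under pics/ and viewed, and the job is handed in when it is done.

Besides the shell and the picture viewer there is one more tool, called as name(argument=value, ...) on one line, values as JSON. drive_tool: Moves the arm, as the interface text tells. Its arguments: {"type":"object","properties":{"deltas":{"type":"array","items":{"type":"number"}}},"required":["deltas"]}

```bash
mkdir -p pics; ls
cat > h.py <<'E'
import numpy as np, cv2
from scipy.spatial.transform import Rotation as R
from cell import *
def cam(n):
    i=camera_info(n); o=np.array(i['orientation'])
    M=R.from_rotvec(o).as_matrix() if o.shape==(3,) else (o if o.shape==(3,3) else R.from_quat(o).as_matrix())
    return i,M,np.array(i['xyz'])
def px2w(n,uv,z):
    i,M,c=cam(n); d=M@np.array([(uv[0]-i['cx'])/i['fx'],(uv[1]-i['cy'])/i['fy'],1]); return c+d*(z-c[2])/d[2]
def w2px(n,p):
    i,M,c=cam(n); q=M.T@(np.array(p)-c); return np.array([i['fx']*q[0]/q[2]+i['cx'],i['fy']*q[1]/q[2]+i['cy']])
def shot(n,f,crop=None,s=1):
    im=read_camera(n)
    a=im if crop is None else im[crop[1]:crop[3],crop[0]:crop[2]]
    a=cv2.resize(a,None,fx=s,fy=s,interpolation=cv2.INTER_CUBIC)
    cv2.imwrite('pics/'+f+'.png',a[:,:,::-1]); return im
E
python3 - <<'E'
from h import *
for n in ('scene','top'):
    shot(n,n+'0'); print(camera_info(n))
print(read_state())
E
```

```text
pics
{'fx': 490.17201396774925, 'fy': 490.17201396774925, 'cx': 277.1575419614032, 'cy': 212.03824924137643, 'xyz': array([0.18780387, 0.76872043, 0.54017748]), 'orientation': array([-0.59500047,  2.42743222, -1.49094599])}
{'fx': 464.0479320950392, 'fy': 464.0479320950392, 'cx': 287.8071779997717, 'cy': 219.33624493479098, 'xyz': array([ 0.38825512, -0.05958293,  1.16760627]), 'orientation': array([-2.05582203,  2.16232331, -0.23149737])}
{'time_s': 0.1, 'q': array([ 1.09850219,  0.6158152 , -0.01259451,  1.42470687,  0.00808543,
        1.10340226, -0.04039297]), 'qvel': array([-6.01866703e-04, -9.37746593e-04, -3.29949016e-04, -3.14101414e-03,
        9.81585293e-06, -7.55270168e-04,  2.24785515e-03]), 'effort': array([ 2.96973842e-03, -4.60039401e+01,  2.10473961e-01, -1.66243333e+01,
       -6.12054323e-02,  1.69213687e-02,  7.56263898e-05]), 'tool_pos': array([ 0.27998419, -0.58588001,  0.23661229]), 'orientation': array([-2.65657731,  1.6747219 ,  0.00305348]), 'contact_force': array([-0.59075742,  0.86038258, -0.5056651 ]), 'torque': array([0.04770226, 0.03175624, 0.00843277]), 'gripper_width': 1.003689074215151}
```

View pics/scene0.png

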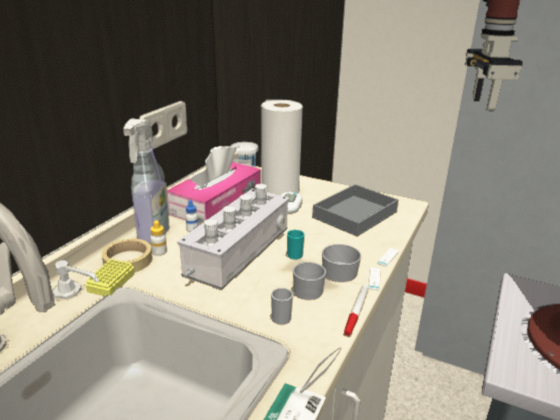

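View pics/top0.png

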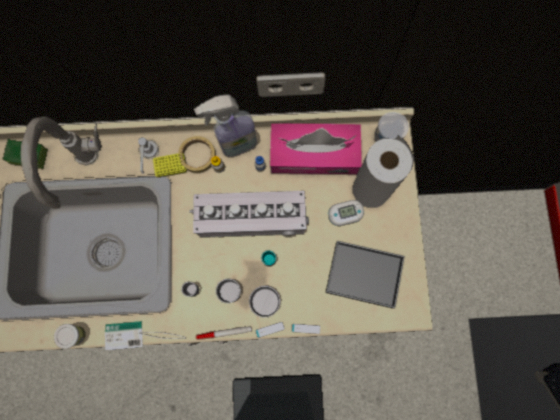

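The scene picture shows four columns (211–262, 190–232), steel cups at about (341,262), (309,281) and (282,306), and a turquoise look-alike at (295,245). The top picture shows the tray at (365,275) and the meter at (347,213).

Run:
```python
from h import *
print(w2px('top',[0,0,0]), R.from_rotvec(read_state()['orientation']).as_matrix().round(3))
im=shot('top','t1',(150,170,430,350),2.8)
im2=shot('scene','s1',(150,150,420,350),2.9)
for l in ('cup_1','column_a','manifold','waste_tray','meter','reagent_a'):
    for n in ('top','scene'):
        print(n,l,[(np.round(d['xy']),round(d['conf'],2)) for d in search_frame(n,l)])
```

```text
[271.0661903 496.070859 ] [[ 0.431 -0.902 -0.001]
 [-0.902 -0.431  0.002]
 [-0.002  0.    -1.   ]]
top cup_1 [(array([265., 302.]), 0.9), (array([228., 290.]), 0.69), (array([270., 256.]), 0.64), (array([187., 288.]), 0.62), (array([207., 214.]), 0.52)]
scene cup_1 [(array([284., 306.]), 0.96), (array([307., 281.]), 0.56), (array([292., 245.]), 0.55), (array([205., 243.]), 0.36)]
top column_a [(array([287., 207.]), 0.7), (array([238., 210.]), 0.64), (array([262., 209.]), 0.48), (array([207., 213.]), 0.41)]
scene column_a [(array([213., 232.]), 0.75), (array([258., 196.]), 0.75), (array([228., 217.]), 0.69), (array([245., 205.]), 0.54)]
top manifold [(array([254., 220.]), 0.92)]
scene manifold [(array([235., 243.]), 0.95), (array([258., 193.]), 0.63)]
top waste_tray [(array([286., 206.]), 0.68), (array([365., 276.]), 0.65)]
scene waste_tray [(array([358., 211.]), 0.78), (array([232., 242.]), 0.27)]
top meter [(array([346., 213.]), 0.94), (array([220., 214.]), 0.63)]
scene meter [(array([293., 200.]), 0.52)]
top reagent_a [(array([258., 166.]), 0.57), (array([216., 165.]), 0.44)]
scene reagent_a [(array([153., 240.]), 0.96), (array([190., 216.]), 0.73)]
```

View pics/t1.png

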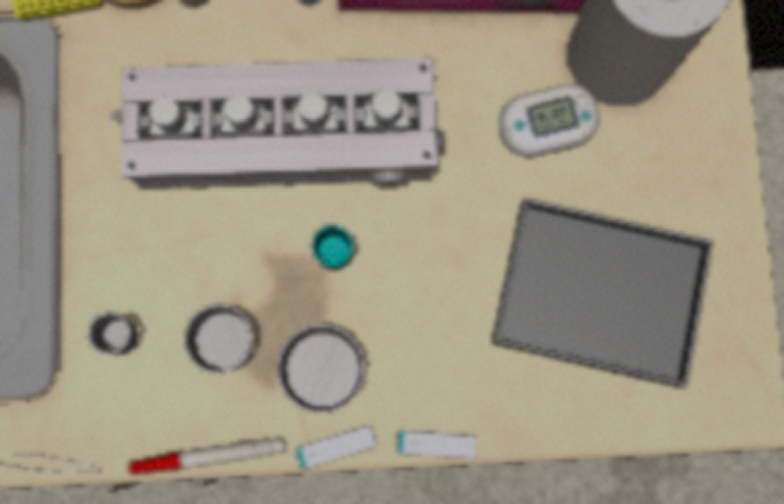

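View pics/s1.png

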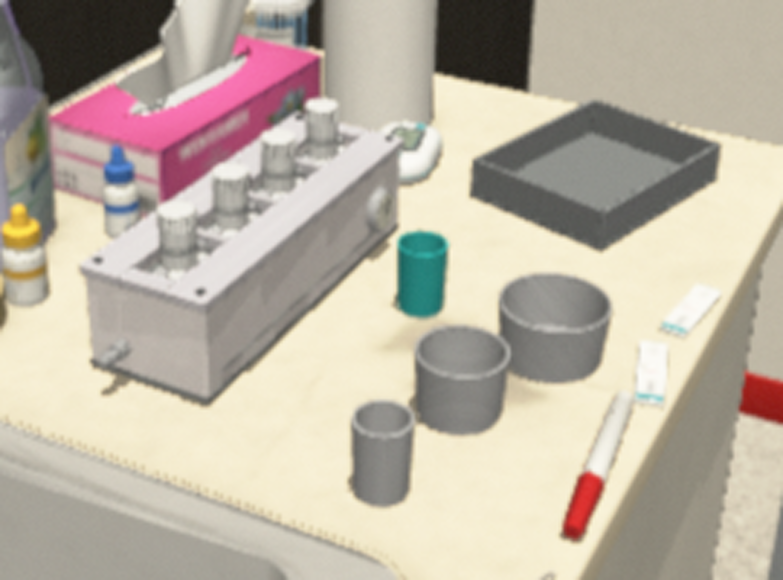

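Run:
```python
from h import *
a=shot('top','m1',(185,180,315,245),6)
b=shot('top','c1',(175,245,295,325),6.5)
shot('top','tr1',(315,190,415,315),4.8)
```

```text
(no output)
```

View pics/m1.png

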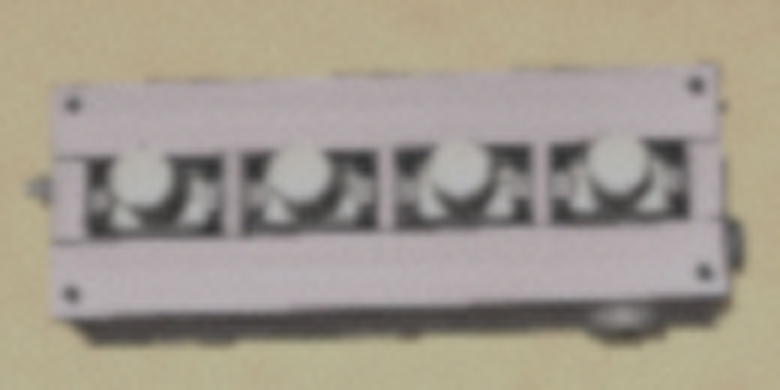

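View pics/c1.png

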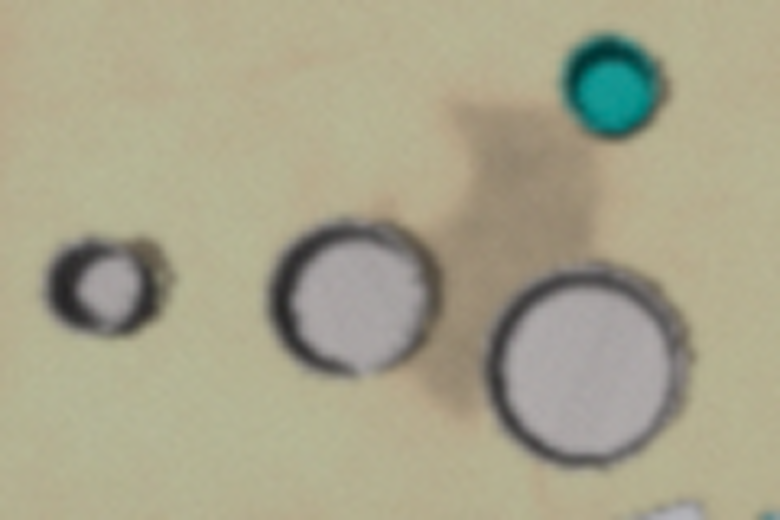

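View pics/tr1.png

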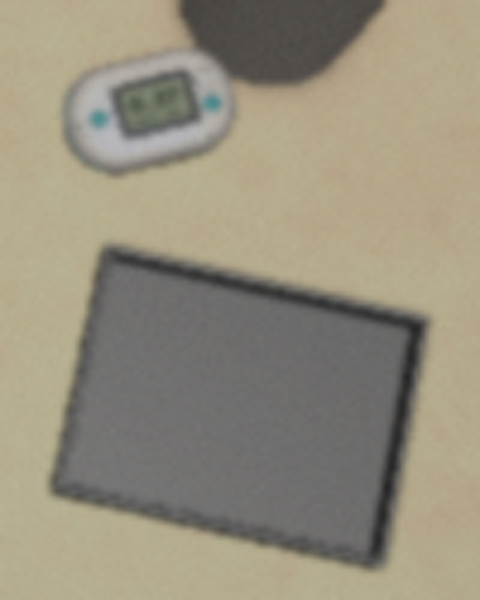

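Run:
```python
from h import *
T=lambda c,o,s,z:px2w('top',(c[0]/s+o[0]-.4,c[1]/s+o[1]-.4),z)[:2]
C=np.array([T(c,(185,180),6,.08) for c in [(52,87),(717,66),(727,295),(50,320)]]);print('manifold',C.round(4),C.mean(0).round(4))
for i in range(4): print(np.linalg.norm(C[i]-C[(i+1)%4]).round(4),end=' ')
d=C[0]-C[1]+C[3]-C[2]; d/=np.linalg.norm(d); print('ydir',d,np.degrees(np.arctan2(-d[0],d[1])))
for z in(.112,.130):
  K=np.array([T(c,(185,180),6,z) for c in [(140,174),(299,172),(459,167),(615,161)]]); print(z,K.round(4))
for k,y in zip('abcd',(.093,.031,-.031,-.093)):
  p=C.mean(0)+d*y; print(k,p.round(4),[w2px('scene',[*p,z]).round(1) for z in(.112,.130)])
for n,c,r,z in (('c1',(588,365),103,.043),('c2',(354,297),83,.046),('c4',(101,287),53,.052),('teal',(612,87),50,.052)):
  p=T(c,(175,245),6.5,z); print(n,p.round(4),np.hypot(*p).round(3),'r',(r/6.5*(1.1676-z)/464).round(4),'scene rim',w2px('scene',[*p,z]).round(1))
P=np.array([T(c,(315,190),4.8,.035) for c in [(107,246),(427,320),(377,568),(52,490)]]);print('tray',P.round(4),P.mean(0).round(4),[np.linalg.norm(P[i]-P[(i+1)%4]).round(3) for i in range(4)])
for n,c,z in (('meter',(151,110),.02),):print(n,T(c,(315,190),4.8,z))
im=shot('scene','s2',(180,170,300,250),6.5); shot('scene','s3',(255,225,365,325),5.5)
```

```text
manifold [[ 0.6996  0.1563]
 [ 0.6947 -0.113 ]
 [ 0.6001 -0.1115]
 [ 0.6036  0.1578]] [0.6495 0.0224]
0.2693 0.0946 0.2693 0.096 ydir [0.01551848 0.99987958] -0.8891792523264228
0.112 [[ 0.6535  0.1159]
 [ 0.6512  0.0539]
 [ 0.65   -0.0085]
 [ 0.6493 -0.0694]]
0.13 [[ 0.649   0.1129]
 [ 0.6467  0.052 ]
 [ 0.6455 -0.0094]
 [ 0.6449 -0.0692]]
a [0.651  0.1154] [array([210.4, 222.2]), array([209.9, 213.5])]
b [0.65   0.0534] [array([228.8, 209. ]), array([228.5, 200.6])]
c [ 0.649  -0.0086] [array([245.4, 197.1]), array([245.3, 189. ])]
d [ 0.6481 -0.0706] [array([260.5, 186.3]), array([260.5, 178.5])]Traceback (most recent call last):
  File "<stdin>", line 11, in <module>
AttributeError: 'float' object has no attribute 'round'
```

Run:
```python
from h import *
T=lambda c,o,s,z:px2w('top',(c[0]/s+o[0]-.4,c[1]/s+o[1]-.4),z)[:2]
for n,c,r,z in (('c1',(588,365),103,.043),('c2',(354,297),83,.046),('c4',(101,287),53,.052),('teal',(612,87),50,.052)):
  p=T(c,(175,245),6.5,z); print(n,p.round(4),np.hypot(*p).round(3),'r',round(r/6.5*(1.1676-z)/464,4),'scene rim',w2px('scene',[*p,z]).round(1))
P=np.array([T(c,(315,190),4.8,.035) for c in [(107,246),(427,320),(377,568),(52,490)]]);print('tray',P.round(4),P.mean(0).round(4),[np.linalg.norm(P[i]-P[(i+1)%4]).round(3) for i in range(4)])
for n,c,z in (('meter',(151,110),.02),):print(n,T(c,(315,190),4.8,z))
im=shot('scene','s2',(180,170,300,250),6.5); shot('scene','s3',(255,225,365,325),5.5)
```

```text
c1 [ 0.4373 -0.0059] 0.437 r 0.0384 scene rim [340.5 252.8]
c2 [0.4662 0.0791] 0.473 r 0.0309 scene rim [309.  269.3]
c4 [0.4741 0.1709] 0.504 r 0.0196 scene rim [282.5 292.3]
teal [ 0.5383 -0.0193] 0.539 r 0.0185 scene rim [296.  233.3]
tray [[ 0.5746 -0.1887]
 [ 0.5281 -0.3493]
 [ 0.4052 -0.3115]
 [ 0.4519 -0.152 ]] [ 0.4899 -0.2504] [np.float64(0.167), np.float64(0.129), np.float64(0.166), np.float64(0.128)]
meter [ 0.64860131 -0.21897266]
```

View pics/s2.png

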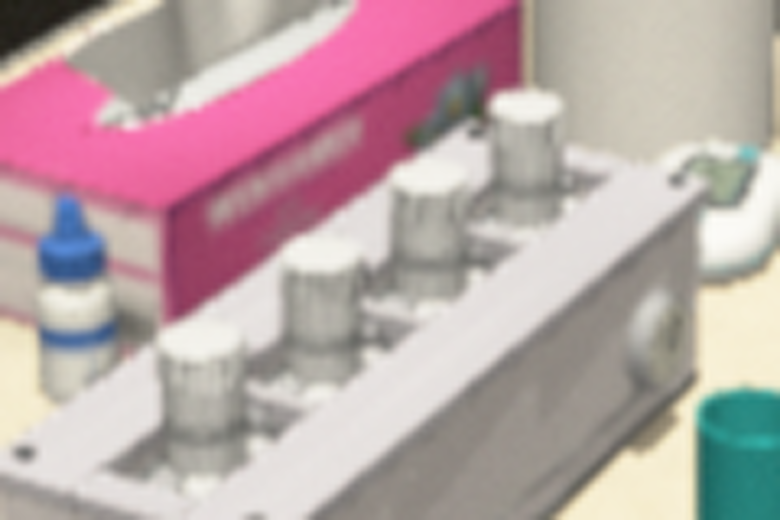

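View pics/s3.png

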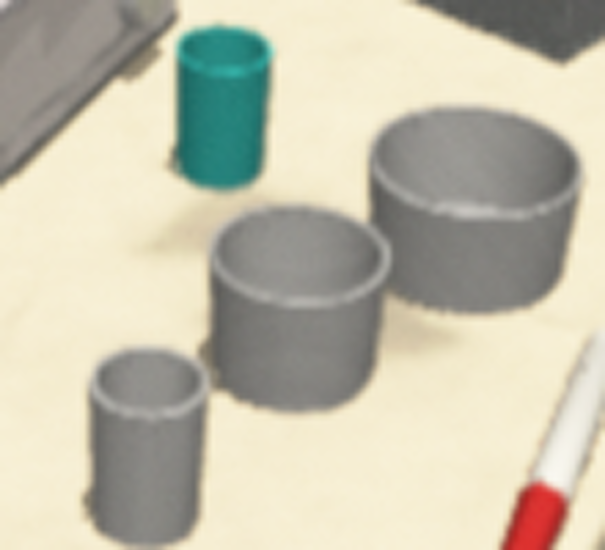

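Run:
```python
from h import *
from scipy.optimize import least_squares
def tri(a,b):
    f=lambda p:np.r_[w2px('top',p)-a,w2px('scene',p)-b]
    r=least_squares(f,[.6,0,.1]);return r.x.round(3),np.abs(r.fun).max().round(1)
# tissue box near-left top corner, near-right top corner, spray trigger, towel top, tissue top
print('box front-left top',tri((271,168),(205,205)))  
print('box left-back top',tri((275,125),(169,190)))
print('box front right top',tri((361,169),(262,176)))
print('towel top',tri((389,160),(282,105)))
print('tissue tip',tri((315,130),(222,150)))
print('spray top',tri((215,108),(140,125)))
print('spray base',px2w('scene',(150,238),0).round(3))
print('top of bottle a/c',px2w('top',(216,160),.07).round(3),px2w('top',(260,161),.07).round(3))
```

```text
box front-left top (array([ 0.767, -0.034,  0.055]), np.float64(0.7))
box left-back top (array([ 0.879, -0.049,  0.06 ]), np.float64(0.4))
box front right top (array([ 0.752, -0.263,  0.044]), np.float64(1.0))
towel top (array([ 0.71 , -0.29 ,  0.229]), np.float64(0.5))
tissue tip (array([ 0.81 , -0.15 ,  0.144]), np.float64(5.6))
spray top (array([0.834, 0.073, 0.257]), np.float64(0.7))
spray base [0.846 0.068 0.   ]
top of bottle a/c [0.788 0.101 0.07 ] [ 0.779 -0.008  0.07 ]
```

drive_tool(deltas=[0,0,0,-0.01,0,0,-10.6,0,0,0,-0.01,0,0,-10.6,0,0,0,-0.01,0,0,-10.6,0,0,0,0,0,0,-10.6,0,0,0,0,0,0,-10.6,0,0,0,0,0,0,-10.6])

```text
time_s: 1.8
tool_pos: [0.2801, -0.5865, 0.2677]
orientation: [3.142, -0.014, -0.0]
contact_force: [0.0, -0.1, 0.0]
gripper_width: 1.0
```

drive_tool(deltas=[255,0.0307,-0.043,0,0,0,0,255,0.0307,-0.043,0,0,0,0,255,0.0307,-0.043,0,0,0,0,255,0.0307,-0.043,0,0,0,0,255,0.0307,-0.043,0,0,0,0,255,0.0307,-0.043,0,0,0,0,255,0.0307,-0.043,0,0,0,0,255,0.0307,-0.043,0,0,0,0,255,0.0307,-0.043,0,0,0,0,255,0.0307,-0.043,0,0,0,0,255,0.0307,-0.043,0,0,0,0,255,0.0307,-0.043,0,0,0,0,255,0,0,0.04,0,0,0,255,0,0,0.04,0,0,0,255,0,0,0.03,0,0,0,255,0,0,0,0,0,0])

```text
time_s: 3.8
tool_pos: [0.6545, -0.0762, 0.155]
orientation: [-3.141, 0.023, 0.01]
contact_force: [-0.3, 0.3, -0.4]
gripper_width: 0.003
```

Run:
```python
from h import *
print(read_state()['tool_pos'])
shot('scene','a1',(180,100,320,240),4); shot('top','a2',(185,150,325,260),5)
```

```text
[ 0.65450811 -0.07619914  0.1549952 ]
```

View pics/a1.png

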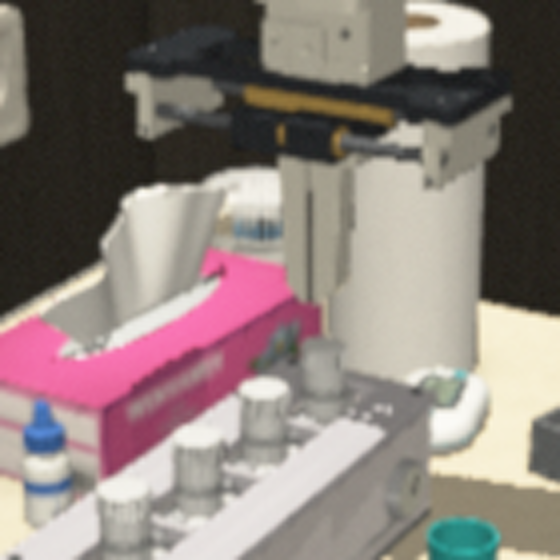

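The fingers are closed above column d, off by about 6 mm in x and y. I'll correct that and go down to just above the column.

drive_tool(deltas=[255,-0.006,-0.006,0,0,0,0,255,0,0,0.01,0,0,0,255,0,0,0.01,0,0,0,255,0,0,0,0,0,0,255,0,0,0,0,0,0])

```text
time_s: 4.53
tool_pos: [0.6505, -0.0701, 0.1375]
orientation: [-3.141, 0.024, 0.0]
contact_force: [-0.2, 0.1, 0.5]
gripper_width: 0.003
```

drive_tool(deltas=[255,-0.002,0,0.004,0,0,0,255,0,0,0.004,0,0,0,255,0,0,0.003,0,0,0,255,0,0,0,0,0,0])

```text
time_s: 5.03
tool_pos: [0.6488, -0.0699, 0.1277]
orientation: [3.141, -0.024, 0.002]
contact_force: [-1.2, 0.7, 4.6]
gripper_width: 0.005
```

drive_tool(deltas=[255,0,0,0.003,0,0,0,255,0,0,0.003,0,0,0,255,0,0,0,0,0,0])

```text
time_s: 5.4
tool_pos: [0.6492, -0.0699, 0.1225]
orientation: [3.141, -0.024, 0.004]
contact_force: [-1.7, 0.4, 7.8]
gripper_width: 0.002
```

drive_tool(deltas=[255,0,0,0.002,0,0,0,255,0,0,0.0005,0,0,0,255,0,0,0,0,0,0])

```text
time_s: 5.78
tool_pos: [0.6499, -0.0699, 0.1223]
orientation: [3.141, -0.024, 0.007]
contact_force: [-4.1, 0.5, 17.1]
gripper_width: 0.003
```

At the stop (17 N). Lifting and opening.

drive_tool(deltas=[255,0,0,-0.01,0,0,0,255,0,0,-0.02,0,0,0,100,0,0,-0.02,0,0,0,100,0,0,0,0,0,0,100,0,0,0,0,0,0,100,0,0,0,0,0,0])

```text
time_s: 6.52
tool_pos: [0.6477, -0.0699, 0.1668]
orientation: [-3.141, 0.023, 0.004]
contact_force: [0.2, 0.5, -0.3]
gripper_width: 0.384
```

Run:
```python
from h import *
print(read_state()['tool_pos'])
shot('scene','a3',(180,100,320,240),4)
```

```text
[ 0.64768716 -0.06991564  0.16681906]
```

View pics/a3.png

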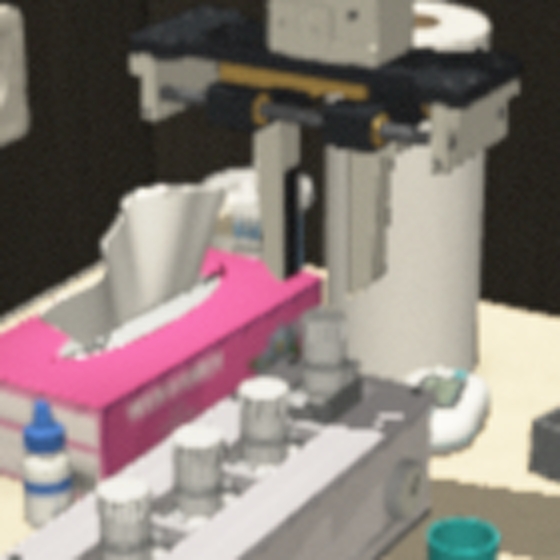

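Column d has sprung up, about 18 mm above its neighbours. I'll go down and grip it.

drive_tool(deltas=[90,0.001,0,0.02,0,0,0,90,0,0,0.02,0,0,0,90,0,0,0.01,0,0,0,90,0,0,0,0,0,0,255,0,0,0,0,0,0,255,0,0,0,0,0,0,255,0,0,0,0,0,0])

```text
time_s: 7.45
tool_pos: [0.6497, -0.0699, 0.1188]
orientation: [3.141, -0.024, 0.002]
contact_force: [0.2, 0.4, 0.3]
gripper_width: 0.37
```

drive_tool(deltas=[255,0,0,0,0,0,0,255,0,0,0,0,0,0])

```text
time_s: 7.7
tool_pos: [0.6485, -0.0699, 0.1183]
orientation: [3.141, -0.024, -0.003]
contact_force: [-2.8, -0.2, 2.0]
gripper_width: 0.255
```

drive_tool(deltas=[255,0,0,-0.015,0,0,0,255,0,0,-0.025,0,0,0,255,0,0,-0.03,0,0,0,255,0,0,-0.03,0,0,0,255,0,0,0,0,0,0])

```text
time_s: 8.32
tool_pos: [0.6518, -0.0697, 0.2221]
orientation: [3.141, -0.024, 0.013]
contact_force: [0.5, 0.5, -0.6]
gripper_width: 0.251
```

Run:
```python
from h import *
print(read_state()['tool_pos'])
shot('scene','a4',(180,60,320,240),4)
```

```text
[ 0.65175634 -0.06965675  0.22205817]
```

View pics/a4.png

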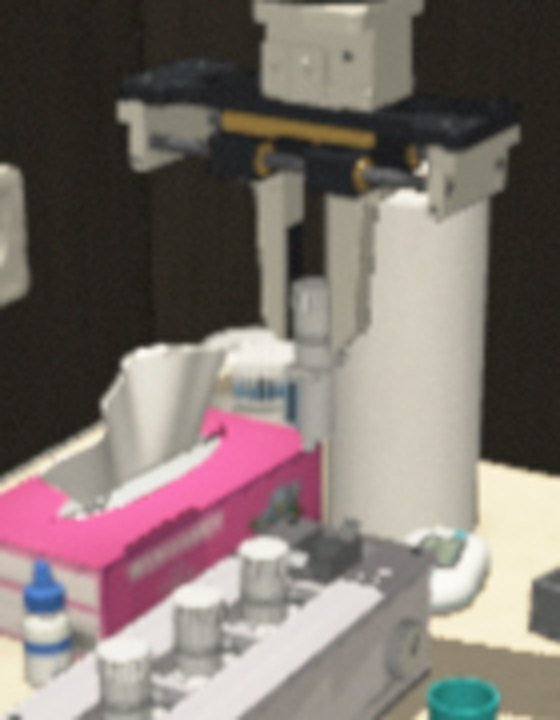

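drive_tool(deltas=[255,-0.0202,0.0303,0,0,0,0,255,-0.0202,0.0303,0,0,0,0,255,-0.0202,0.0303,0,0,0,0,255,-0.0202,0.0303,0,0,0,0,255,-0.0202,0.0303,0,0,0,0,255,-0.0202,0.0303,0,0,0,0,255,0,0,0.02,0,0,7.6,255,0,0,0.02,0,0,7.6,255,0,0,0.02,0,0,0,255,0,0,0,-9,0,0,255,0,0,0,-9,0,0,255,0,0,0,-9,0,0,255,0,0,0,-9,0,0,255,0,0,0,-9,0,0,255,0,0,0,0,0,0])

```text
time_s: 10.25
tool_pos: [0.5262, -0.2454, 0.1546]
orientation: [2.341, -0.318, -0.14]
contact_force: [-0.1, -0.1, -0.9]
gripper_width: 0.254
```

```bash
cat >> h.py <<'E'
def rel(target):
    s=read_state(); M=R.from_rotvec(s['orientation']).as_matrix()
    print('pos',s['tool_pos'].round(4),'w',round(s['gripper_width'],3),'axes',M.round(2).tolist(),'tool delta',(M.T@(np.array(target)-s['tool_pos'])).round(4))
E
python3 - <<'E'
from h import *
rel([.531,-.2515,.08])
shot('scene','a5',(180,60,480,285),2.6)
E
```

```text
pos [ 0.5262 -0.2454  0.1546] w 0.254 axes [[0.96, -0.19, -0.19], [-0.27, -0.68, -0.68], [-0.01, 0.71, -0.71]] tool delta [ 0.0067 -0.0494  0.0561]
```

View pics/a5.png

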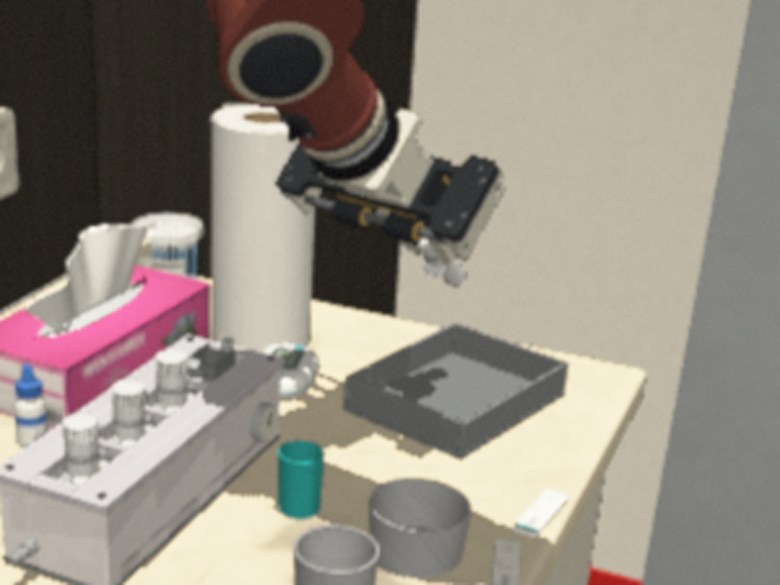

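drive_tool(deltas=[255,0.0022,-0.0165,0.0187,0,0,0,255,0.0022,-0.0165,0.0187,0,0,0,255,0.0022,-0.0165,0.0187,0,0,0,255,0,0,0,0,0,0,90,0,0,0,0,0,0,90,0,0,0,0,0,0,90,0,0,0,0,0,0,90,0,0,0,0,0,0,90,0,0,-0.03,0,0,0,90,0,0,-0.03,0,0,0,90,0,0.04,-0.04,0,0,0,90,0,0,0,0,0,0])

```text
time_s: 11.8
tool_pos: [0.5445, -0.2159, 0.1866]
orientation: [2.337, -0.334, -0.126]
contact_force: [1.0, -0.6, -0.4]
gripper_width: 0.646
```

Run:
```python
from h import *
rel([.6492,-.008,.20])
shot('scene','a6',(180,60,480,285),2.6)
```

```text
pos [ 0.5445 -0.2159  0.1866] w 0.646 axes [[0.96, -0.2, -0.19], [-0.28, -0.68, -0.68], [0.01, 0.71, -0.71]] tool delta [ 0.0433 -0.1528 -0.1707]
```

View pics/a6.png

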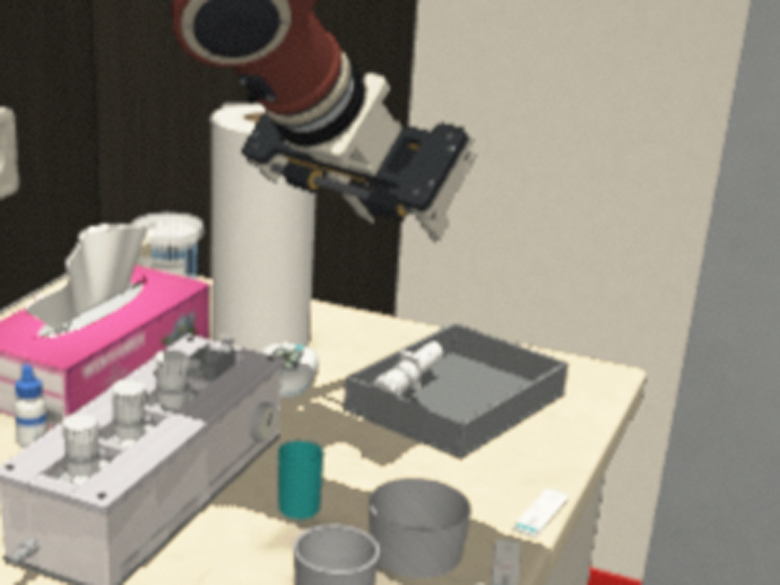

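Column d lies in the tray along its back wall (410,370). Next is column c.

drive_tool(deltas=[255,0,0,0,9,0,0,255,0,0,0,9,0,0,255,0,0,0,9,0,0,255,0,0,0,9,0,0,255,0,0,0,9,0,0,255,0,0,0,0,0,-7.6,255,0,0,0,0,0,-7.6,255,0.0175,-0.0347,0,0,0,0,255,0.0175,-0.0347,0,0,0,0,255,0.0175,-0.0347,0,0,0,0,255,0.0175,-0.0347,0,0,0,0,255,0.0175,-0.0347,0,0,0,0,255,0.0175,-0.0347,0,0,0,0,255,0,0,0,0,0,0])

```text
time_s: 13.6
tool_pos: [0.6502, -0.0036, 0.1806]
orientation: [-3.138, 0.013, 0.004]
contact_force: [-0.0, 0.1, 0.1]
gripper_width: 0.007
```

Run:
```python
from h import *
rel([.6495,-.008,.135])
```

```text
pos [ 0.6502 -0.0036  0.1806] w 0.007 axes [[1.0, -0.01, -0.0], [-0.01, -1.0, 0.0], [-0.0, -0.0, -1.0]] tool delta [-0.0005  0.0045  0.0456]
```

drive_tool(deltas=[255,-0.0005,0.0045,0.02,0,0,0,255,0,0,0.02,0,0,0,255,0,0,0.006,0,0,0,255,0,0,0.005,0,0,0,255,0,0,0.004,0,0,0,255,0,0,0.004,0,0,0,255,0,0,0.003,0,0,0,255,0,0,0,0,0,0,255,0,0,0,0,0,0])

```text
time_s: 14.72
tool_pos: [0.6504, -0.0143, 0.1226]
orientation: [3.14, -0.025, 0.003]
contact_force: [-3.0, -0.4, 6.3]
gripper_width: 0.007
```

drive_tool(deltas=[255,0,0,0.002,0,0,0,255,0,0,0.001,0,0,0,255,0,0,0,0,0,0])

```text
time_s: 15.1
tool_pos: [0.6508, -0.0145, 0.1224]
orientation: [3.14, -0.025, 0.006]
contact_force: [-5.0, -1.4, 17.4]
gripper_width: 0.005
```

drive_tool(deltas=[255,0,0,-0.01,0,0,0,255,0,-0.003,-0.02,0,0,0,90,0,-0.003,-0.02,0,0,0,90,0,0,0,0,0,0,90,0,0,0,0,0,0,90,0,0,0,0,0,0])

```text
time_s: 15.85
tool_pos: [0.6493, -0.0076, 0.1663]
orientation: [3.141, -0.024, -0.003]
contact_force: [0.2, 0.4, -0.4]
gripper_width: 0.385
```

Run:
```python
from h import *
rel([.6495,-.008,.117])
shot('scene','b1',(180,100,320,240),4)
```

```text
pos [ 0.6493 -0.0076  0.1663] w 0.385 axes [[1.0, -0.02, -0.0], [-0.02, -1.0, -0.0], [-0.0, 0.0, -1.0]] tool delta [0.0003 0.0004 0.0493]
```

View pics/b1.png

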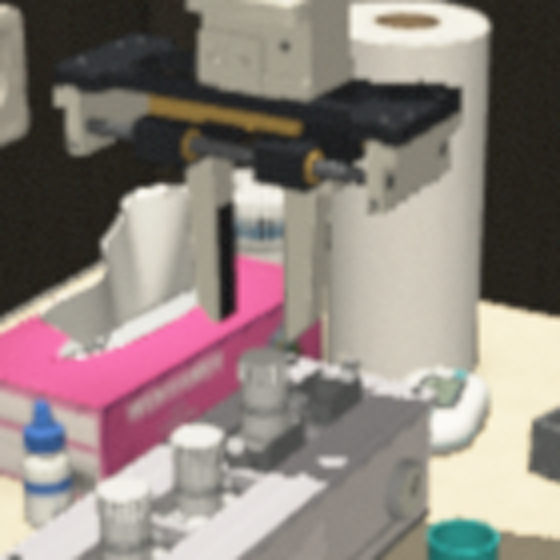

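Column c is up. I'll grip it and lift.

drive_tool(deltas=[90,0,0,0.02,0,0,0,90,0,0,0.02,0,0,0,90,0,0,0.009,0,0,0,90,0,0,0,0,0,0,255,0,0,0,0,0,0,255,0,0,0,0,0,0,255,0,0,0,0,0,0,255,0,0,0,0,0,0,255,0,0,0,0,0,0])

```text
time_s: 17.02
tool_pos: [0.6494, -0.0073, 0.1187]
orientation: [3.141, -0.023, -0.002]
contact_force: [-2.1, -0.2, 2.1]
gripper_width: 0.254
```

drive_tool(deltas=[255,0,0,-0.015,0,0,0,255,0,0,-0.025,0,0,0,255,0,0,-0.03,0,0,0,255,0,0,-0.03,0,0,0,255,0,0,0,0,0,0,255,0,0,0,0,0,0])

```text
time_s: 17.77
tool_pos: [0.6495, -0.0074, 0.218]
orientation: [3.141, -0.023, -0.001]
contact_force: [-0.3, 0.6, -0.1]
gripper_width: 0.254
```

Run:
```python
from h import *
rel([.505,-.244,.155])
shot('scene','b2',(180,60,320,240),3)
```

```text
pos [ 0.6495 -0.0074  0.218 ] w 0.254 axes [[1.0, -0.01, -0.0], [-0.01, -1.0, -0.0], [-0.0, 0.0, -1.0]] tool delta [-0.1409  0.2387  0.0632]
```

View pics/b2.png

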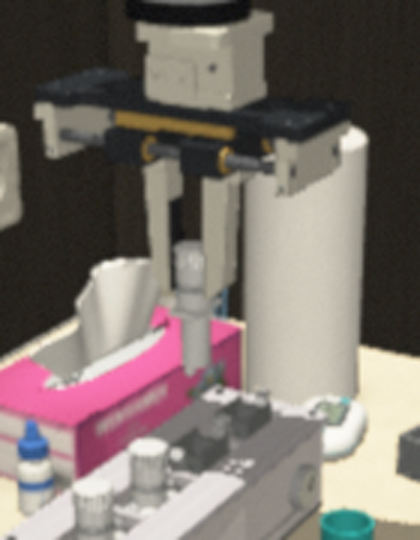

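drive_tool(deltas=[255,-0.0176,0.0298,0,0,0,0,255,-0.0176,0.0298,0,0,0,0,255,-0.0176,0.0298,0,0,0,0,255,-0.0176,0.0298,0,0,0,0,255,-0.0176,0.0298,0,0,0,0,255,-0.0176,0.0298,0,0,0,0,255,-0.0176,0.0298,0,0,0,0,255,-0.0176,0.0298,0,0,0,0,255,0,0,0.02,0,0,7.6,255,0,0,0.02,0,0,7.6,255,0,0,0.02,0,0,0,255,0,0,0,-9,0,0,255,0,0,0,-9,0,0,255,0,0,0,-9,0,0,255,0,0,0,-9,0,0,255,0,0,0,-9,0,0,255,0,0,0,0,0,0])

```text
time_s: 19.95
tool_pos: [0.5064, -0.2393, 0.1551]
orientation: [2.341, -0.318, -0.14]
contact_force: [0.7, -0.5, -0.3]
gripper_width: 0.252
```

Run:
```python
from h import *
rel([.505,-.244,.082])
shot('scene','b3',(180,60,480,285),2.6)
```

```text
pos [ 0.5064 -0.2393  0.1551] w 0.252 axes [[0.96, -0.19, -0.19], [-0.27, -0.68, -0.68], [-0.01, 0.71, -0.71]] tool delta [ 0.0004 -0.0481  0.0552]
```

View pics/b3.png

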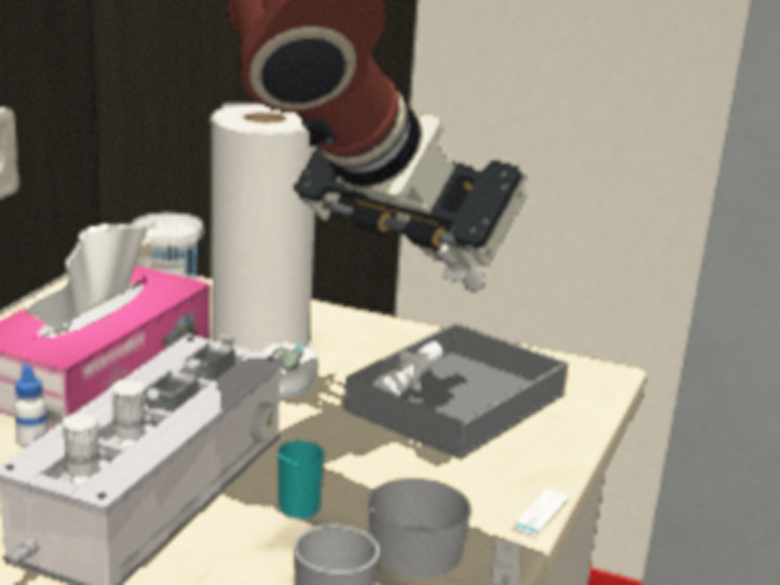

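drive_tool(deltas=[255,0,-0.016,0.0184,0,0,0,255,0,-0.016,0.0184,0,0,0,255,0,-0.016,0.0184,0,0,0,255,0,0,0,0,0,0,90,0,0,0,0,0,0,90,0,0,0,0,0,0,90,0,0,0,0,0,0,90,0,0,0,0,0,0,90,0,0,-0.03,0,0,0,90,0,0,-0.03,0,0,0,90,0,0.04,-0.04,0,0,0,90,0,0,0,0,0,0])

```text
time_s: 21.5
tool_pos: [0.5179, -0.2082, 0.1884]
orientation: [2.338, -0.334, -0.127]
contact_force: [-0.5, 0.1, 0.4]
gripper_width: 0.646
```

Run:
```python
from h import *
rel([.65,.054,.18])
shot('scene','b4',(180,60,480,285),2.6)
```

```text
pos [ 0.5179 -0.2082  0.1884] w 0.646 axes [[0.96, -0.2, -0.19], [-0.28, -0.68, -0.68], [0.01, 0.71, -0.71]] tool delta [ 0.0544 -0.2105 -0.1974]
```

View pics/b4.png

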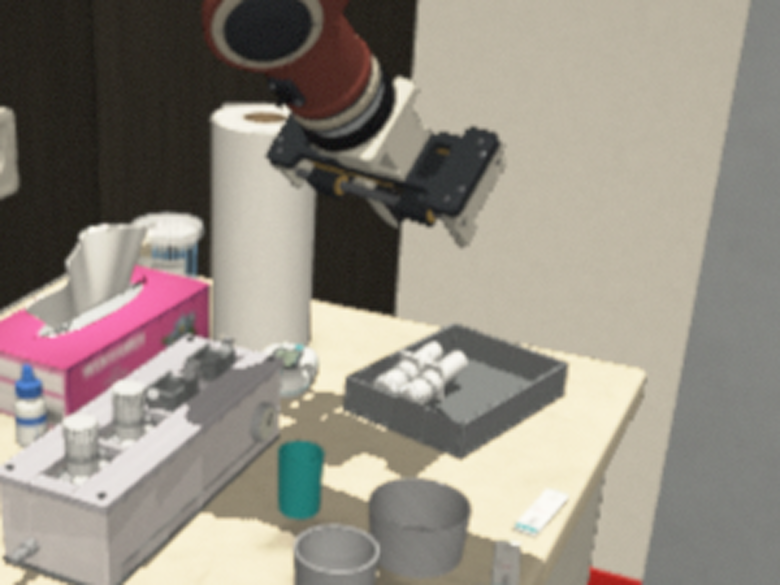

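drive_tool(deltas=[255,0,0,0,9,0,0,255,0,0,0,9,0,0,255,0,0,0,9,0,0,255,0,0,0,9,0,0,255,0,0,0,9,0,0,255,0,0,0,0,0,-7.6,255,0,0,0,0,0,-7.6,255,0.0165,-0.0325,0,0,0,0,255,0.0165,-0.0325,0,0,0,0,255,0.0165,-0.0325,0,0,0,0,255,0.0165,-0.0325,0,0,0,0,255,0.0165,-0.0325,0,0,0,0,255,0.0165,-0.0325,0,0,0,0,255,0.0165,-0.0325,0,0,0,0,255,0.0165,-0.0325,0,0,0,0,255,0,0,0,0,0,0,255,0,0,0,0,0,0,255,0,0,0,0,0,0])

```text
time_s: 23.8
tool_pos: [0.6512, 0.0482, 0.1839]
orientation: [3.14, -0.027, -0.002]
contact_force: [0.1, -0.8, 0.5]
gripper_width: 0.002
```

Run:
```python
from h import *
rel([.650,.0535,.135])
```

```text
pos [0.6512 0.0482 0.1839] w 0.002 axes [[1.0, -0.02, -0.0], [-0.02, -1.0, -0.0], [-0.0, 0.0, -1.0]] tool delta [-0.0012 -0.0053  0.0489]
```

drive_tool(deltas=[255,-0.0012,-0.0053,0.02,0,0,0,255,0,0,0.02,0,0,0,255,0,0,0.009,0,0,0,255,0,0,0.005,0,0,0,255,0,0,0.004,0,0,0,255,0,0,0.004,0,0,0,255,0,0,0.004,0,0,0,255,0,0,0.001,0,0,0,255,0,0,0,0,0,0])

```text
time_s: 24.92
tool_pos: [0.6518, 0.0546, 0.1224]
orientation: [3.14, -0.026, 0.006]
contact_force: [-4.7, -0.8, 15.9]
gripper_width: 0.003
```

drive_tool(deltas=[255,0,0,-0.01,0,0,0,255,0,0,-0.02,0,0,0,90,0,0.001,-0.02,0,0,0,90,0,0,0,0,0,0,90,0,0,0,0,0,0,90,0,0,0,0,0,0])

```text
time_s: 25.68
tool_pos: [0.65, 0.0545, 0.1664]
orientation: [3.141, -0.023, -0.003]
contact_force: [0.5, 0.6, -0.0]
gripper_width: 0.39
```

Run:
```python
from h import *
rel([.650,.0535,.117])
shot('scene','d1',(170,90,320,240),4)
```

```text
pos [0.65   0.0545 0.1664] w 0.39 axes [[1.0, -0.01, -0.0], [-0.01, -1.0, -0.0], [-0.0, 0.0, -1.0]] tool delta [0.0001 0.001  0.0494]
```

View pics/d1.png

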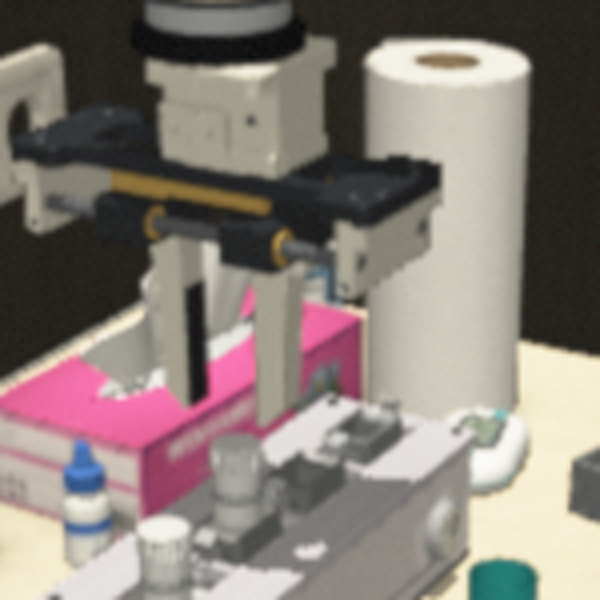

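Column b is up. Same grip and lift.

drive_tool(deltas=[90,0,0.001,0.02,0,0,0,90,0,0,0.02,0,0,0,90,0,0,0.009,0,0,0,90,0,0,0,0,0,0,255,0,0,0,0,0,0,255,0,0,0,0,0,0,255,0,0,0,0,0,0,255,0,0,0,0,0,0,255,0,0,0,0,0,0])

```text
time_s: 26.85
tool_pos: [0.6503, 0.0536, 0.1188]
orientation: [3.141, -0.023, -0.001]
contact_force: [-2.2, -0.4, 2.4]
gripper_width: 0.248
```

drive_tool(deltas=[255,0,0,-0.015,0,0,0,255,0,0,-0.025,0,0,0,255,0,0,-0.03,0,0,0,255,0,0,-0.03,0,0,0,255,0,0,0,0,0,0,255,0,0,0,0,0,0])

```text
time_s: 27.6
tool_pos: [0.6501, 0.0535, 0.218]
orientation: [3.141, -0.023, -0.002]
contact_force: [-0.4, 0.4, -0.7]
gripper_width: 0.253
```

Run:
```python
from h import *
rel([.479,-.236,.155])
shot('scene','d2',(180,60,320,240),3)
```

```text
pos [0.6501 0.0535 0.218 ] w 0.253 axes [[1.0, -0.01, -0.0], [-0.01, -1.0, -0.0], [-0.0, 0.0, -1.0]] tool delta [-0.1667  0.292   0.0632]
```

View pics/d2.png

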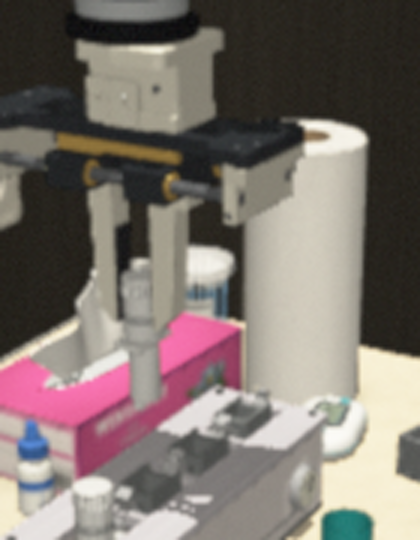

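drive_tool(deltas=[255,-0.0185,0.0325,0,0,0,0,255,-0.0185,0.0325,0,0,0,0,255,-0.0185,0.0325,0,0,0,0,255,-0.0185,0.0325,0,0,0,0,255,-0.0185,0.0325,0,0,0,0,255,-0.0185,0.0325,0,0,0,0,255,-0.0185,0.0325,0,0,0,0,255,-0.0185,0.0325,0,0,0,0,255,-0.0185,0.0325,0,0,0,0,255,0,0,0.02,0,0,7.6,255,0,0,0.02,0,0,7.6,255,0,0,0.02,0,0,0,255,0,0,0,-9,0,0,255,0,0,0,-9,0,0,255,0,0,0,-9,0,0,255,0,0,0,-9,0,0,255,0,0,0,-9,0,0,255,0,0,0,0,0,0,255,0,0,0,0,0,0])

```text
time_s: 30.02
tool_pos: [0.479, -0.2374, 0.1587]
orientation: [2.338, -0.332, -0.138]
contact_force: [-0.5, -1.0, -0.3]
gripper_width: 0.25
```

Run:
```python
from h import *
rel([.478,-.236,.082])
```

```text
pos [ 0.479  -0.2374  0.1587] w 0.25 axes [[0.96, -0.2, -0.2], [-0.28, -0.68, -0.68], [-0.0, 0.71, -0.71]] tool delta [-0.0013 -0.0549  0.0535]
```

drive_tool(deltas=[255,0,-0.0183,0.0178,0,0,0,255,0,-0.0183,0.0178,0,0,0,255,0,-0.0183,0.0178,0,0,0,255,0,0,0,0,0,0,90,0,0,0,0,0,0,90,0,0,0,0,0,0,90,0,0,0,0,0,0,90,0,0,0,0,0,0,90,0,0,-0.03,0,0,0,90,0,0,-0.03,0,0,0,90,0,0.04,-0.04,0,0,0,90,0,0,0,0,0,0])

```text
time_s: 31.52
tool_pos: [0.4936, -0.1951, 0.1844]
orientation: [2.338, -0.334, -0.127]
contact_force: [0.5, -0.0, -0.1]
gripper_width: 0.648
```

Run:
```python
from h import *
rel([.651,.1155,.18])
shot('scene','d4',(180,60,480,285),2.6)
```

```text
pos [ 0.4936 -0.1951  0.1844] w 0.648 axes [[0.96, -0.2, -0.19], [-0.28, -0.68, -0.68], [0.01, 0.71, -0.71]] tool delta [ 0.0652 -0.2458 -0.2379]
```

View pics/d4.png

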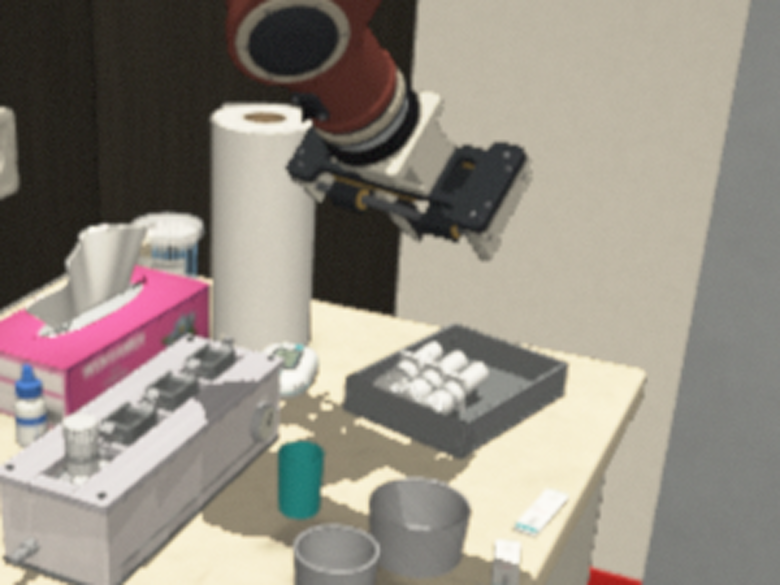

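Three columns are in the tray. Next is column a.

drive_tool(deltas=[255,0,0,0,9,0,0,255,0,0,0,9,0,0,255,0,0,0,9,0,0,255,0,0,0,9,0,0,255,0,0,0,9,0,0,255,0,0,0,0,0,-7.6,255,0,0,0,0,0,-7.6,255,0.0175,-0.034,0,0,0,0,255,0.0175,-0.034,0,0,0,0,255,0.0175,-0.034,0,0,0,0,255,0.0175,-0.034,0,0,0,0,255,0.0175,-0.034,0,0,0,0,255,0.0175,-0.034,0,0,0,0,255,0.0175,-0.034,0,0,0,0,255,0.0175,-0.034,0,0,0,0,255,0.0175,-0.034,0,0,0,0,255,0,0,0,0,0,0,255,0,0,0,0,0,0,255,0,0,0,0,0,0])

```text
time_s: 33.95
tool_pos: [0.6534, 0.1069, 0.1803]
orientation: [3.14, -0.028, -0.002]
contact_force: [0.8, -0.5, -0.3]
gripper_width: 0.005
```

Run:
```python
from h import *
rel([.651,.1155,.135])
```

```text
pos [0.6534 0.1069 0.1803] w 0.005 axes [[1.0, -0.02, -0.0], [-0.02, -1.0, -0.0], [-0.0, 0.0, -1.0]] tool delta [-0.0025 -0.0087  0.0453]
```

drive_tool(deltas=[255,-0.0025,-0.0087,0.02,0,0,0,255,0,0,0.02,0,0,0,255,0,0,0.006,0,0,0,255,0,0,0.005,0,0,0,255,0,0,0.004,0,0,0,255,0,0,0.004,0,0,0,255,0,0,0.004,0,0,0,255,0,0,0.0005,0,0,0,255,0,0,0,0,0,0])

```text
time_s: 35.08
tool_pos: [0.6528, 0.1167, 0.1224]
orientation: [3.141, -0.026, 0.007]
contact_force: [-4.3, -1.7, 14.9]
gripper_width: 0.005
```

drive_tool(deltas=[255,0,0,-0.01,0,0,0,255,0,0,-0.02,0,0,0,90,0,0.001,-0.02,0,0,0,90,0,0,0,0,0,0,90,0,0,0,0,0,0,90,0,0,0,0,0,0])

```text
time_s: 35.83
tool_pos: [0.6508, 0.1166, 0.1663]
orientation: [3.141, -0.023, -0.003]
contact_force: [-0.2, 0.4, -0.3]
gripper_width: 0.387
```

Run:
```python
from h import *
rel([.651,.1155,.117])
shot('scene','e1',(160,90,310,240),4)
```

```text
pos [0.6508 0.1166 0.1663] w 0.387 axes [[1.0, -0.01, -0.0], [-0.01, -1.0, -0.0], [-0.0, 0.0, -1.0]] tool delta [0.0003 0.0011 0.0493]
```

View pics/e1.png

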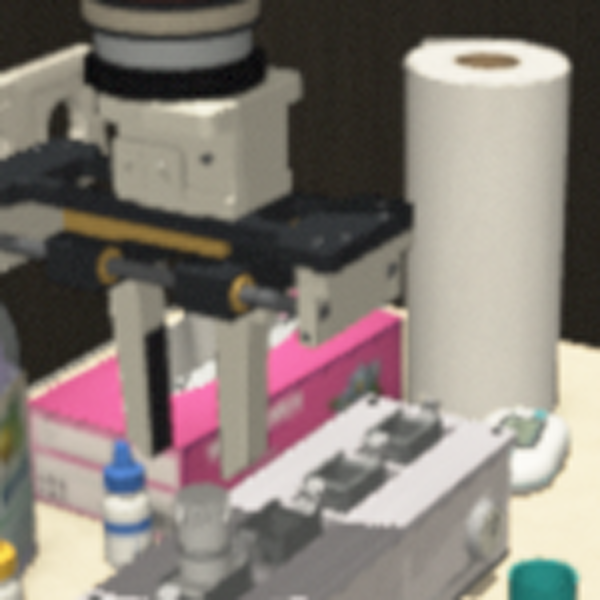

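Column a is up. I'll grip and lift.

drive_tool(deltas=[90,0,0.001,0.02,0,0,0,90,0,0,0.02,0,0,0,90,0,0,0.009,0,0,0,90,0,0,0,0,0,0,255,0,0,0,0,0,0,255,0,0,0,0,0,0,255,0,0,0,0,0,0,255,0,0,0,0,0,0,255,0,0,0,0,0,0])

```text
time_s: 37.0
tool_pos: [0.6512, 0.1159, 0.1188]
orientation: [-3.141, 0.023, 0.001]
contact_force: [-1.1, 0.2, 1.9]
gripper_width: 0.251
```

drive_tool(deltas=[255,0,0,-0.015,0,0,0,255,0,0,-0.025,0,0,0,255,0,0,-0.03,0,0,0,255,0,0,-0.03,0,0,0,255,0,0,0,0,0,0,255,0,0,0,0,0,0])

```text
time_s: 37.75
tool_pos: [0.6509, 0.1156, 0.2178]
orientation: [3.141, -0.023, -0.002]
contact_force: [0.2, -0.2, -0.6]
gripper_width: 0.252
```

Run:
```python
from h import *
rel([.453,-.229,.155])
shot('scene','e2',(160,60,320,240),3)
```

```text
pos [0.6509 0.1156 0.2178] w 0.252 axes [[1.0, -0.01, -0.0], [-0.01, -1.0, -0.0], [-0.0, 0.0, -1.0]] tool delta [-0.1927  0.3475  0.0631]
```

View pics/e2.png

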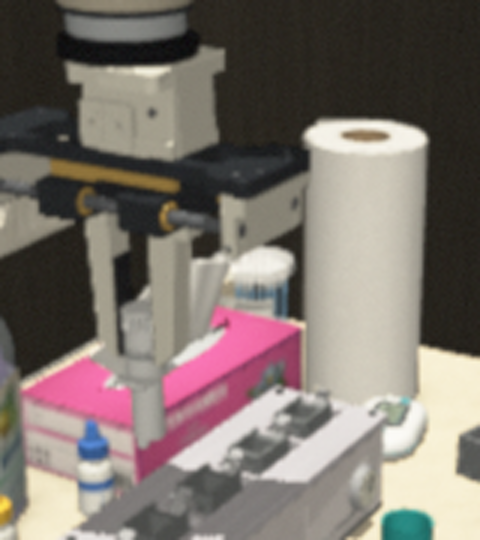

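drive_tool(deltas=[255,-0.0193,0.0347,0,0,0,0,255,-0.0193,0.0347,0,0,0,0,255,-0.0193,0.0347,0,0,0,0,255,-0.0193,0.0347,0,0,0,0,255,-0.0193,0.0347,0,0,0,0,255,-0.0193,0.0347,0,0,0,0,255,-0.0193,0.0347,0,0,0,0,255,-0.0193,0.0347,0,0,0,0,255,-0.0193,0.0347,0,0,0,0,255,-0.0193,0.0347,0,0,0,0,255,0,0,0.02,0,0,7.6,255,0,0,0.02,0,0,7.6,255,0,0,0.02,0,0,0,255,0,0,0,-9,0,0,255,0,0,0,-9,0,0,255,0,0,0,-9,0,0,255,0,0,0,-9,0,0,255,0,0,0,-9,0,0,255,0,0,0,0,0,0,255,0,0,0,0,0,0])

```text
time_s: 40.3
tool_pos: [0.4525, -0.2293, 0.1586]
orientation: [2.338, -0.332, -0.138]
contact_force: [-0.5, -0.3, -0.7]
gripper_width: 0.25
```

Run:
```python
from h import *
rel([.452,-.228,.082])
```

```text
pos [ 0.4525 -0.2293  0.1586] w 0.25 axes [[0.96, -0.2, -0.2], [-0.28, -0.68, -0.68], [-0.0, 0.71, -0.71]] tool delta [-0.0008 -0.0549  0.0534]
```

drive_tool(deltas=[255,0,-0.0183,0.0178,0,0,0,255,0,-0.0183,0.0178,0,0,0,255,0,-0.0183,0.0178,0,0,0,255,0,0,0,0,0,0,90,0,0,0,0,0,0,90,0,0,0,0,0,0,90,0,0,0,0,0,0,90,0,0,0,0,0,0,90,0,0,-0.03,0,0,0,90,0,0,-0.03,0,0,0,90,0,0.04,-0.04,0,0,0,90,0,0,0,0,0,0])

```text
time_s: 41.8
tool_pos: [0.467, -0.187, 0.184]
orientation: [2.338, -0.334, -0.128]
contact_force: [-0.5, 0.0, -0.7]
gripper_width: 0.644
```

drive_tool(deltas=[0,0,0,0,9,0,0,0,0,0,0,9,0,0,0,0,0,0,9,0,0,0,0,0,0,9,0,0,0,0,0,0,9,0,0,0,0,0,-0.02,0,0,0])

```text
time_s: 42.55
tool_pos: [0.4616, -0.1916, 0.1993]
orientation: [-3.108, 0.457, 0.008]
contact_force: [-0.0, 0.5, 0.0]
gripper_width: 0.995
```

Run:
```python
from h import *
rel([.466,.079,.2])
shot('scene','f1',(180,60,480,345),2.1)
shot('top','f2',(150,170,430,350),2.8)
```

```text
pos [ 0.4616 -0.1916  0.1993] w 0.995 axes [[0.96, -0.29, -0.0], [-0.29, -0.96, 0.0], [-0.0, 0.0, -1.0]] tool delta [-0.0738 -0.2604 -0.0004]
```

View pics/f1.png

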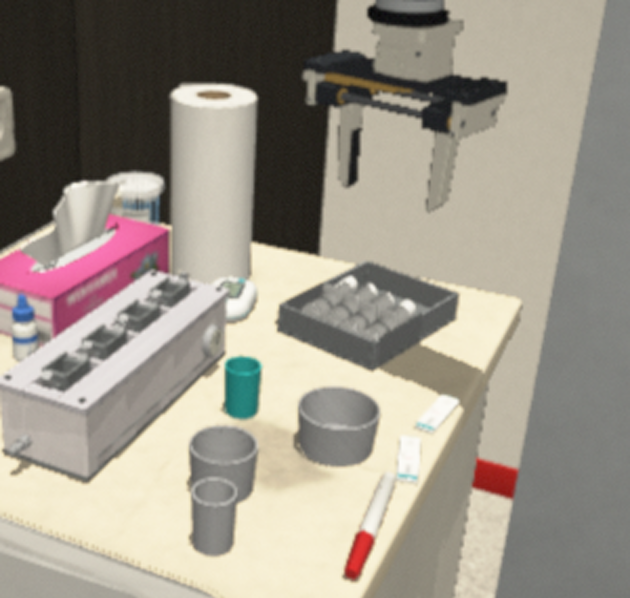

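View pics/f2.png

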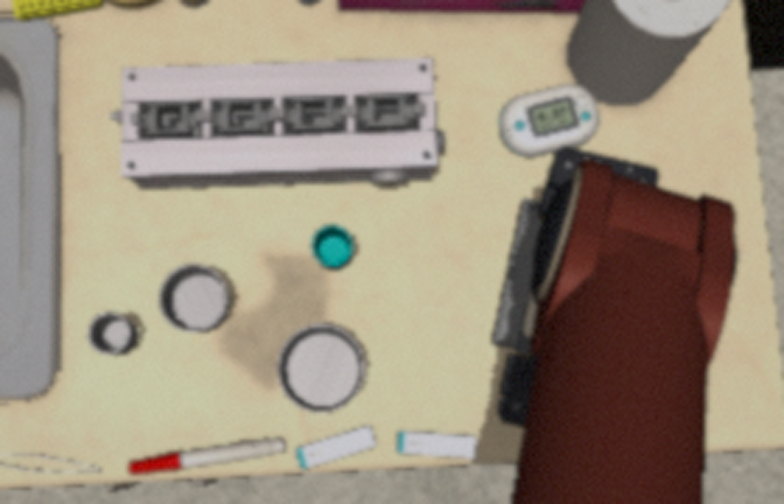

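All four columns are in the tray. Cup_2 has been knocked: in the top crop it went from (222,339) to (197,299). I'll measure the cups again.

Run:
```python
from h import *
shot('top','g1',(175,245,295,325),6.5); shot('scene','g2',(255,225,365,325),5.5)
```

```text
(no output)
```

View pics/g1.png

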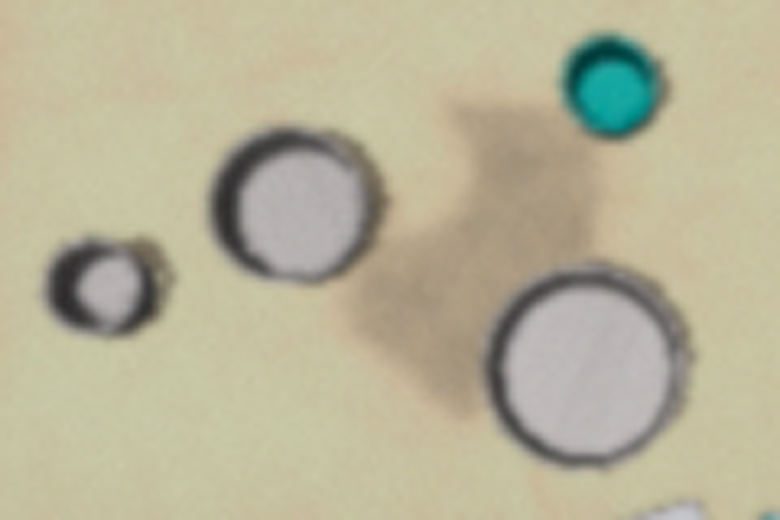

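View pics/g2.png

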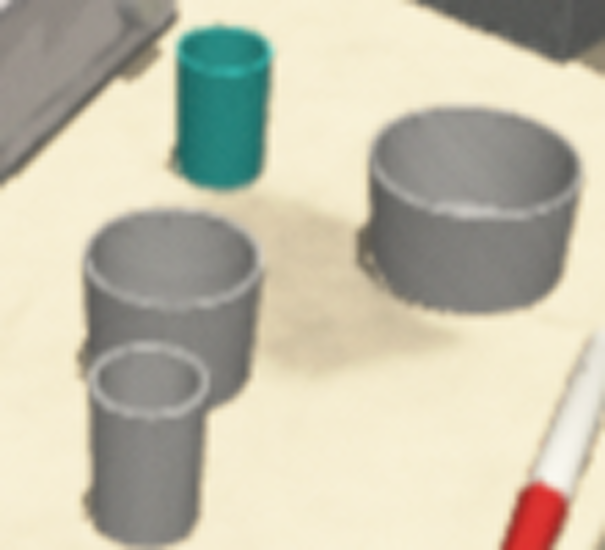

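```bash
cat > cups.py <<'E'
from h import *
from scipy.optimize import least_squares
def loc(t,s,z,to=(175,245),ts=6.5,so=(255,225),ss=5.5):
    a=np.array(t)/ts+to-.4; b=np.array(s)/ss+so-.4
    f=lambda p:np.r_[w2px('top',[*p,z])-a,w2px('scene',[*p,z])-b]
    r=least_squares(f,[.45,0]); return r.x.round(4),r.fun.round(1),px2w('top',a,z)[:2].round(4),px2w('scene',b,z)[:2].round(4)
E
python3 - <<'E'
from cups import *
for n,t,s,z in (('c1',(587,365),(475,161),.043),('c2',(290.5,204),(173,258),.046),('c4',(94,286),(149,381),.052)): print(n,*loc(t,s,z))
rel([.5,.1,.2])
E
```

```text
c1 [ 0.4363 -0.0048] [-0.3  0.4 -0.2 -0.7] [ 0.4373 -0.0055] [ 0.4351 -0.0027]
c2 [0.5007 0.103 ] [-0.5  0.4 -0.1 -0.8] [0.5015 0.1018] [0.4995 0.1052]
c4 [0.474  0.1743] [-0.3  0.3 -0.  -0.5] [0.4746 0.1735] [0.4733 0.1755]
pos [ 0.465  -0.1859  0.2   ] w 1.001 axes [[0.96, -0.28, -0.0], [-0.28, -0.96, 0.0], [-0.0, -0.0, -1.0]] tool delta [-4.530e-02 -2.845e-01  1.000e-04]
```

drive_tool(deltas=[0,0,0,0,0,0,-8.3,0,0,0,0,0,0,-8.3,0,0.0045,-0.0361,0,0,0,0,0,0.0045,-0.0361,0,0,0,0,0,0.0045,-0.0361,0,0,0,0,0,0.0045,-0.0361,0,0,0,0,0,0.0045,-0.0361,0,0,0,0,0,0.0045,-0.0361,0,0,0,0,0,0.0045,-0.0361,0,0,0,0,0,0.0045,-0.0361,0,0,0,0,0,0,0,0.03,0,0,0,0,0,0,0.03,0,0,0,0,0,0,0,0,0,0,0,0,0,0,0,0,0])

```text
time_s: 44.5
tool_pos: [0.4986, 0.1034, 0.1411]
orientation: [-3.141, -0.017, -0.0]
contact_force: [0.5, 0.3, -0.1]
gripper_width: 0.999
```

Run:
```python
from h import *
rel([.5007,.103,.056])
shot('scene','g3',(235,165,375,325),4)
shot('top','g4',(150,200,330,340),4)
```

```text
pos [0.4986 0.1034 0.1411] w 0.999 axes [[1.0, 0.01, 0.0], [0.01, -1.0, 0.0], [0.0, -0.0, -1.0]] tool delta [0.002  0.0004 0.0851]
```

View pics/g3.png

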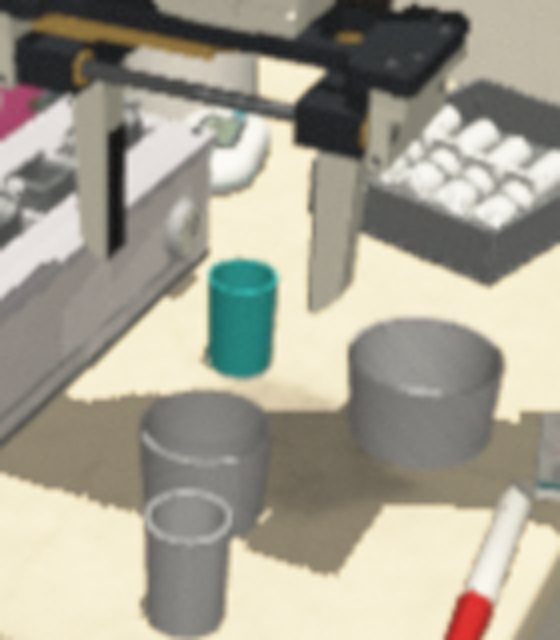

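drive_tool(deltas=[0,0.002,0,0.03,0,0,0,0,0,0,0.03,0,0,0,0,0,0,0.024,0,0,0,0,0,0,0.002,0,0,0,255,0,0,0,0,0,0,255,0,0,0,0,0,0,255,0,0,0,0,0,0,255,0,0,0,0,0,0,255,0,0,0,0,0,0])

```text
time_s: 45.72
tool_pos: [0.5008, 0.1027, 0.0554]
orientation: [-3.141, -0.015, -0.001]
contact_force: [-0.5, -0.6, 4.7]
gripper_width: 0.625
```

drive_tool(deltas=[255,0,0,-0.015,0,0,0,255,0,0,-0.03,0,0,0,255,0,0,-0.035,0,0,0,255,-0.0108,0.018,0,0,0,0,255,-0.0108,0.018,0,0,0,0,255,-0.0108,0.018,0,0,0,0,255,-0.0108,0.018,0,0,0,0,255,-0.0108,0.018,0,0,0,0,255,-0.0108,0.018,0,0,0,0,255,0,0,0,0,0,0,255,0,0,0,0,0,0])

```text
time_s: 47.1
tool_pos: [0.4369, -0.0057, 0.1346]
orientation: [-3.141, -0.015, 0.0]
contact_force: [-0.8, -0.7, -1.3]
gripper_width: 0.624
```

Run:
```python
from h import *
rel([.4363,-.0048,.064])
shot('scene','g5',(235,165,395,325),4)
shot('top','g6',(150,200,330,340),4)
```

```text
pos [ 0.4369 -0.0057  0.1346] w 0.624 axes [[1.0, 0.01, -0.0], [0.01, -1.0, 0.0], [-0.0, -0.0, -1.0]] tool delta [-0.0005 -0.0008  0.0706]
```

View pics/g5.png

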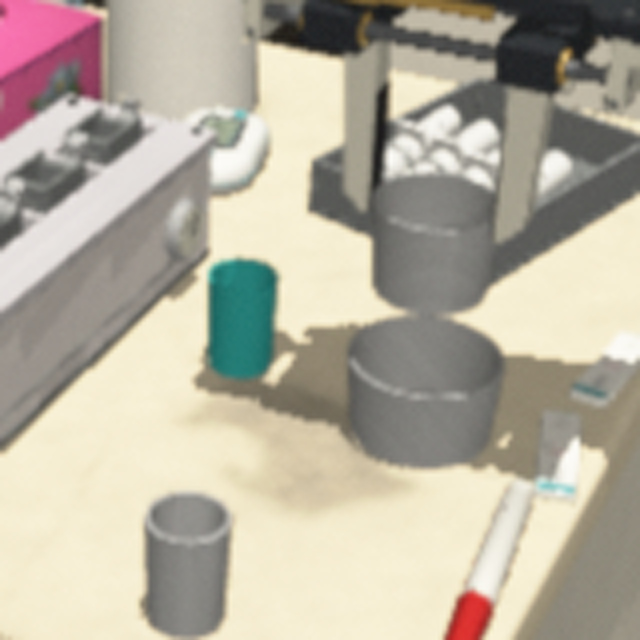

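View pics/g6.png

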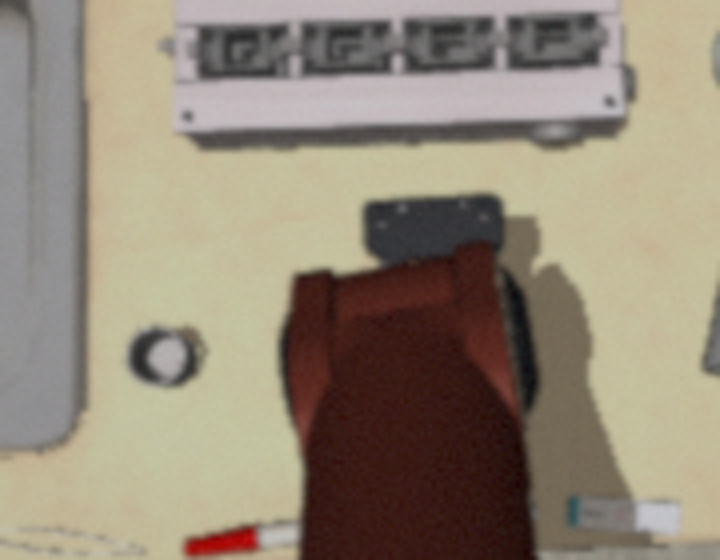

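drive_tool(deltas=[255,-0.0005,-0.0008,0.03,0,0,0,255,0,0,0.025,0,0,0,255,0,0,0.01,0,0,0,255,0,0,0.004,0,0,0,255,0,0,0,0,0,0,255,0,0,0,0,0,0])

```text
time_s: 47.95
tool_pos: [0.4369, -0.0051, 0.0665]
orientation: [-3.141, -0.015, -0.002]
contact_force: [0.9, 1.3, -0.5]
gripper_width: 0.625
```

Run:
```python
from h import *
rel([.4363,-.0048,.0635])
shot('scene','g7',(275,185,395,305),5)
```

```text
pos [ 0.4369 -0.0051  0.0665] w 0.625 axes [[1.0, 0.01, 0.0], [0.01, -1.0, 0.0], [0.0, -0.0, -1.0]] tool delta [-0.0006 -0.0003  0.003 ]
```

View pics/g7.png

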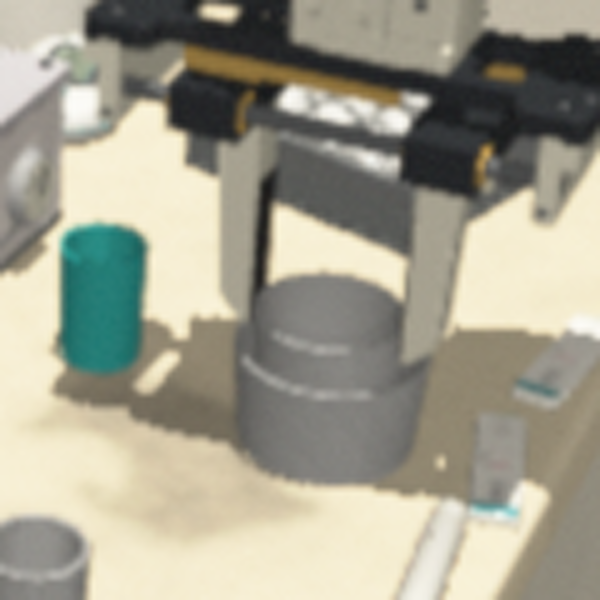

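drive_tool(deltas=[255,0,0,0.0025,0,0,0,255,0,0,0,0,0,0,50,0,0,0,0,0,0,50,0,0,0,0,0,0,50,0,0,0,0,0,0,50,0,0,-0.02,0,0,0,50,0,0,-0.04,0,0,0,50,0,0,-0.04,0,0,0,50,0,0,0,0,0,0])

```text
time_s: 49.12
tool_pos: [0.4382, -0.0051, 0.1658]
orientation: [-3.141, -0.015, -0.011]
contact_force: [-0.2, -0.4, 0.5]
gripper_width: 0.805
```

Run:
```python
from h import *
rel([.474,.1743,.1])
shot('scene','g8',(245,185,395,325),4.2)
```

```text
pos [ 0.4382 -0.0051  0.1658] w 0.805 axes [[1.0, 0.01, 0.01], [0.01, -1.0, 0.0], [0.01, -0.0, -1.0]] tool delta [ 0.037  -0.1791  0.0661]
```

View pics/g8.png

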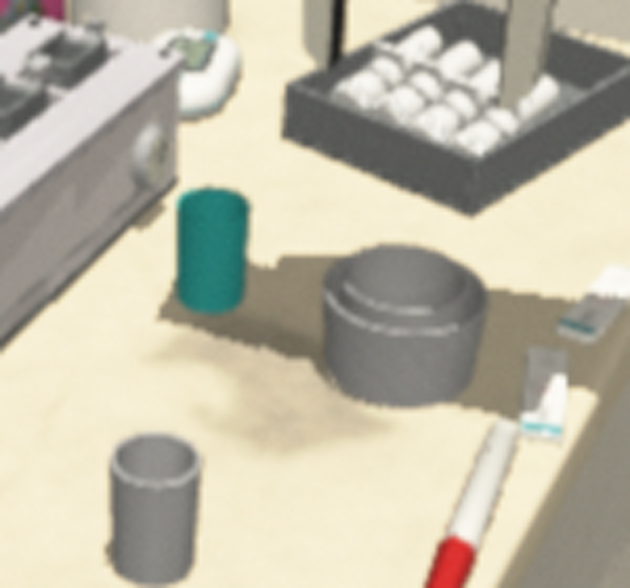

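drive_tool(deltas=[50,0.0072,-0.0358,0,0,0,0,50,0.0072,-0.0358,0,0,0,0,50,0.0072,-0.0358,0,0,0,0,50,0.0072,-0.0358,0,0,0,0,50,0.0072,-0.0358,0,0,0,0,50,0,0,0.03,0,0,0,50,0,0,0.03,0,0,0,50,0,0,0,0,0,0,50,0,0,0,0,0,0])

```text
time_s: 50.3
tool_pos: [0.4706, 0.1741, 0.1033]
orientation: [3.141, 0.015, -0.001]
contact_force: [0.4, 0.7, 0.2]
gripper_width: 0.803
```

Run:
```python
from h import *
rel([.474,.1743,.062])
shot('scene','h1',(215,185,395,325),4)
```

```text
pos [0.4706 0.1741 0.1033] w 0.803 axes [[1.0, 0.01, -0.0], [0.01, -1.0, -0.0], [-0.0, 0.0, -1.0]] tool delta [ 0.0034 -0.0001  0.0413]
```

View pics/h1.png

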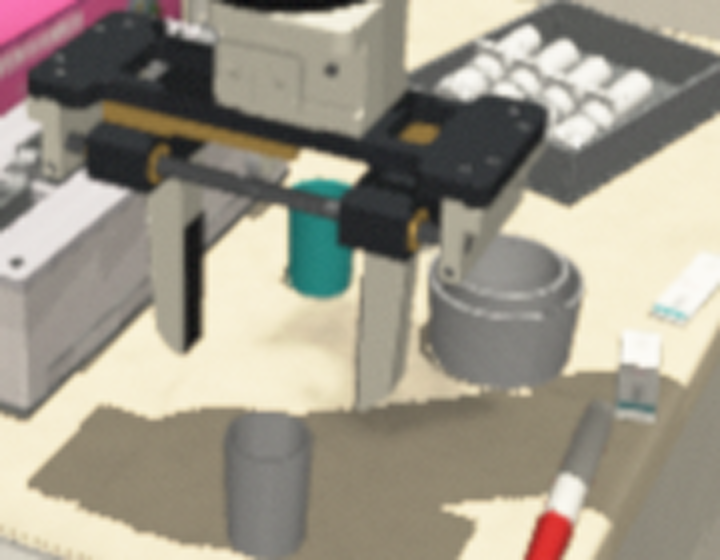

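drive_tool(deltas=[50,0.0034,0,0.02,0,0,0,50,0,0,0.02,0,0,0,50,0,0,0.002,0,0,0,50,0,0,0,0,0,0,255,0,0,0,0,0,0,255,0,0,0,0,0,0,255,0,0,0,0,0,0,255,0,0,0,0,0,0,255,0,0,0,0,0,0])

```text
time_s: 51.48
tool_pos: [0.4739, 0.1742, 0.0614]
orientation: [-3.141, -0.015, 0.0]
contact_force: [0.1, 0.1, 1.3]
gripper_width: 0.389
```

drive_tool(deltas=[255,0,0,-0.015,0,0,0,255,0,0,-0.035,0,0,0,255,0,0,-0.04,0,0,0,255,-0.0062,0.0298,0,0,0,0,255,-0.0062,0.0298,0,0,0,0,255,-0.0062,0.0298,0,0,0,0,255,-0.0062,0.0298,0,0,0,0,255,-0.0062,0.0298,0,0,0,0,255,-0.0062,0.0298,0,0,0,0,255,0,0,0,0,0,0,255,0,0,0,0,0,0])

```text
time_s: 52.85
tool_pos: [0.439, -0.004, 0.152]
orientation: [-3.141, -0.016, -0.002]
contact_force: [0.4, 0.1, -0.4]
gripper_width: 0.391
```

Run:
```python
from h import *
rel([.4363,-.0048,.071])
shot('scene','h2',(275,165,395,305),5)
```

```text
pos [ 0.439 -0.004  0.152] w 0.391 axes [[1.0, 0.01, 0.0], [0.01, -1.0, 0.0], [0.0, -0.0, -1.0]] tool delta [-0.0028  0.0008  0.0809]
```

View pics/h2.png

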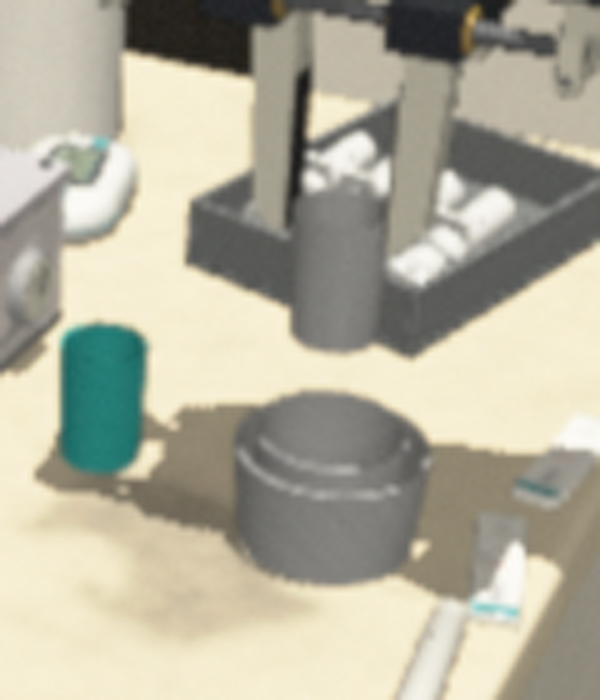

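drive_tool(deltas=[255,-0.0028,0.0008,0.035,0,0,0,255,0,0,0.03,0,0,0,255,0,0,0.01,0,0,0,255,0,0,0.005,0,0,0,255,0,0,0,0,0,0,255,0,0,0,0,0,0])

```text
time_s: 53.65
tool_pos: [0.4363, -0.0057, 0.0721]
orientation: [-3.141, -0.015, -0.003]
contact_force: [-0.4, -0.2, -0.6]
gripper_width: 0.391
```

Run:
```python
from h import *
rel([.4363,-.0048,.071])
shot('scene','h3',(275,185,395,305),5)
```

```text
pos [ 0.4363 -0.0057  0.0721] w 0.391 axes [[1.0, 0.01, 0.0], [0.01, -1.0, 0.0], [0.0, -0.0, -1.0]] tool delta [-0.     -0.0009  0.0011]
```

View pics/h3.png

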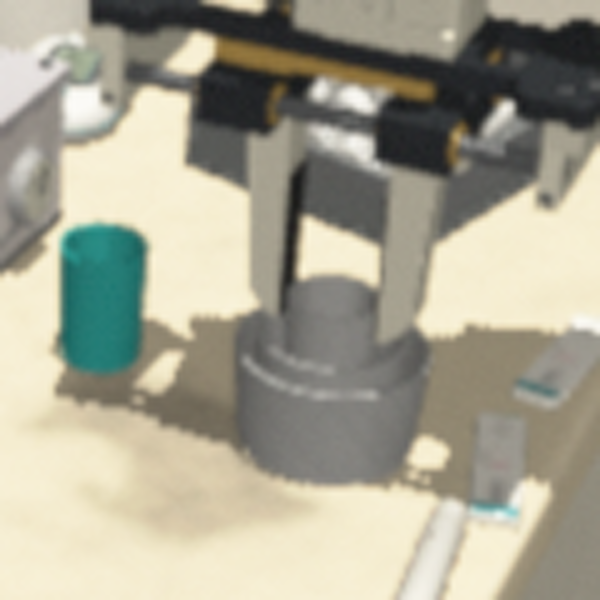

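drive_tool(deltas=[255,0,0,0.001,0,0,0,255,0,0,0,0,0,0,90,0,0,0,0,0,0,90,0,0,0,0,0,0,90,0,0,0,0,0,0,90,0,0,-0.02,0,0,0,90,0,0,-0.04,0,0,0,90,0,0,-0.04,0,0,0,90,0,0,-0.04,0,0,0,90,0.02,0.04,0,0,0,0,90,0.02,0.04,0,0,0,0,90,0.02,0.04,0,0,0,0,90,0,0,0,0,0,0,90,0,0,0,0,0,0])

```text
time_s: 55.45
tool_pos: [0.4962, -0.1244, 0.21]
orientation: [-3.14, -0.016, 0.002]
contact_force: [-1.0, 1.2, -0.0]
gripper_width: 0.645
```

Run:
```python
from h import *
print(read_state()['tool_pos'])
shot('scene','i1',(120,150,440,350),2.5)
shot('top','i2',(200,170,430,350),3.4)
```

```text
[ 0.49624936 -0.12436402  0.21000252]
```

View pics/i1.png

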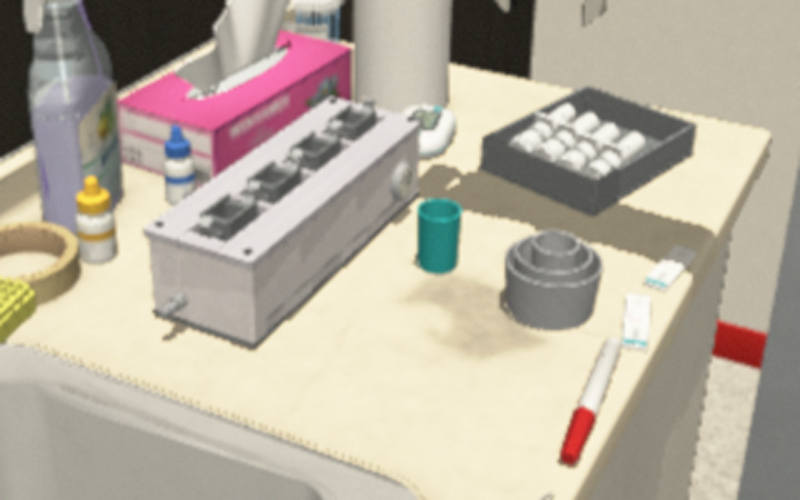

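View pics/i2.png

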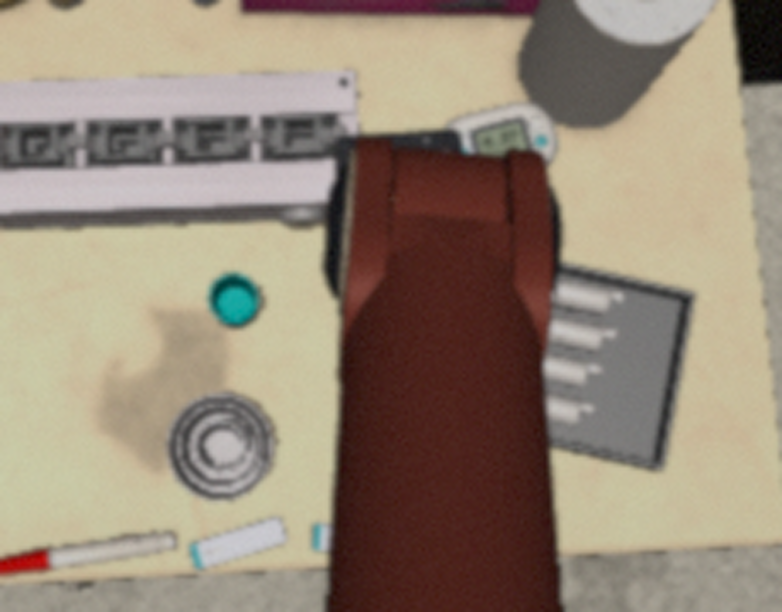

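Both cups are nested and the four columns are in the tray. One check before handing in: the round thing at top (68,335), which could be cup_3.

Run:
```python
from h import *
shot('top','j1',(30,290,230,355),3.9)
print(px2w('top',(68,335),.05), w2px('scene',px2w('top',(68,335),.05)))
for n in('top','scene'):
  read_camera(n); print(n,[(np.round(d['xy']),round(d['conf'],2),int(d['pixels'].sum())) for d in cut_out(n,'cup_3')])
```

```text
[0.381273  0.4574318 0.05     ] [242.65014068 453.10166912]
top [(array([270., 313.]), 0.84, 340), (array([263., 295.]), 0.65, 338), (array([268., 256.]), 0.57, 191), (array([263., 300.]), 0.49, 192)]
scene [(array([296., 245.]), 0.98, 491), (array([340., 268.]), 0.73, 767), (array([340., 253.]), 0.7, 279), (array([334., 257.]), 0.57, 223)]
```

View pics/j1.png

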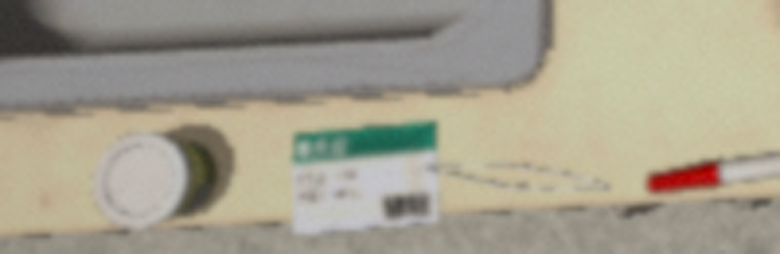

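Run:
```python
from h import *
print(w2px('scene',[.4363,-.0048,.058]),w2px('scene',[.4363,-.0048,.068]))
shot('scene','k1',(310,230,370,285),10)
```

```text
[341.34437074 246.49825452] [341.74000246 241.97507411]
```

View pics/k1.png

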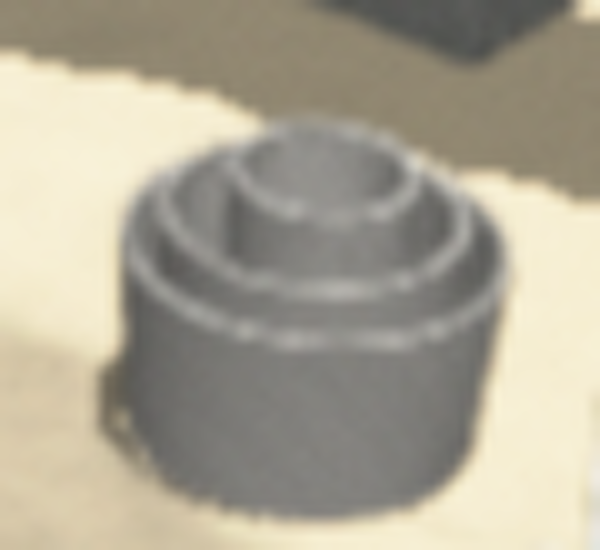

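The round thing at (68,335) is a lidded jar, so cup_3 is absent. The nest is upright and seated: cup_4's rim is at (342,247), against (341,246.5) expected.

```bash
python3 -c "
from cell import *
print(hand_in())"
```

```text
the job is handed in; nothing more can be done
None
```

The bench is cleared and the job was handed in at about 56 s; `hand_in()` reports no verdict.

- **Columns:** All four were pushed to the stop, at about 15–17 N. Each sprang up, was pulled out and was laid flat in the waste tray; the last pictures show all four inside the walls.
- **Cups:** Cup_3 is absent; the round white thing near the sink is a lidded jar. Cup_2 was knocked aside during the run, so I measured the cups again before gripping. Cup_2 then cup_4 went into cup_1, which stayed in place.
- **Last check of the nest:** The three cups stand upright and are nearly concentric. The smallest cup's rim shows within a pixel of where it should be when seated.
- **Left alone:** The turquoise look-alike, the meter and both reagent bottles look unmoved.
- **What disagreed:** The two cameras placed the cups up to about 4 mm apart, so I used a joint fit. The arm also ended some moves 5–10 mm off target, which I corrected, except that column c was pushed down about 6 mm off its axis.

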